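# Pin the stop and hold a wound core in the V-block

## Task

Drop the two brass-headed stop pins, one by one, fully home into the two bores of the test fixture. Then take the wound core from its wooden rest, lay it lengthways in the fixture's V-block with its plain end up to the two pins, and press it down squarely onto both faces of the V so that the sprung V-block sinks about half of its 8 mm travel. Finish while still holding the core pressed down there; leave the red eraser, the nippers and the grey bar where they lie.

Things in the scene. Friction and masses are not known exactly. Their poses are not given: they have to be found in the camera images.
- fixture: Test fixture fixed to the left (brown) bench: base plate 124 x 64 x 6 mm, sprung V-block in the middle (x = -24 to 24 mm), blue pin block at its +x end (x = 26.5 to 53.5 mm, 56 mm wide, top 26 mm above the bench). Origin: on the bench under the middle of the V-block; x along the V groove towards the pin block, y across, z up. With both pins home their heads face the core at x = 31 mm.
- bore_a (a point): Mouth centre, at the top face of the pin block, of the bore at fixture x = 40, y = -13 mm: diameter 12 mm, 26 mm deep (through), small chamfer.
- bore_b (a point): The same for the other bore, at fixture x = 40, y = +13 mm. The bores stand 26 mm apart across the groove, so once one pin is in, the second fits in only with the fingers closing along the groove (fixture x) and the fingertips above the V-block's upper edges (44.5 mm).
- v_block (a joint): How far the V-block is pressed down on its springs, m: 0 at rest, 0.008 at its lower stop. It takes about 6 N to start it and 1.1 N more per mm (about 10 N at 4 mm). It comes up again when let go.
- v_left (a point): Middle of the core's contact line on the left steel face of the V (fixture +y); the V's faces slope at 45 degrees. Unpressed: vertex 31 mm above the bench, upper edges 44.5 mm above it at y = +-13.5 mm, slabs reach out to y = +-17 mm; a core lying in the V has its axis 54 mm above the bench, at y = 0.  Sinks with the V-block.
- v_right (a point): The same on the right face of the V (fixture -y). Both faces must carry the core: a hand that holds it off the V's middle and pushes it sideways takes the load off one face.
- core: Wound core: tan paper-wrapped cylinder, 32.3 mm diameter, 55 mm long, 60 g, with a copper stub and tail standing out up to 26 mm beyond one end (thin copper, bears no load). It starts lying level on the wooden rest. Origin: centre of its plain end (no copper); z runs along its axis from the plain end towards the copper end.
- core_mid (a point): Middle of the core's cylinder, on its axis, 27.5 mm from each end.
- core_rest: Wooden rest fixed to the right-hand grey table, 56 x 30 mm, 30 mm high with two dowel rails along x; the core lies on it along x with its axis 43.9 mm above the table. Origin: underside centre, on the table. Between rest and fixture stands a blue drawer cabinet 165 mm high: carry things over it.
- pin_a: Stop pin, 60 mm long, 70 g: steel shaft 10 mm diameter, 20 mm long, chamfered foot; above it a brass head 18 mm diameter, 40 mm high. Starts upright in the dark wooden pin stand, head resting on the stand. Origin: centre of the foot (lower end); z up along the pin. Home in a fixture bore, its head rests on the pin block and its foot is 6 mm above the bench.
- pin_b: The second stop pin, the same; either pin may go in either bore.
- pin_stand: Dark wooden pin stand fixed to the right-hand grey table, 40 x 100 x 26 mm, with the two pins 56 mm apart along its y, at y = -28 (pin_a) and +28 mm (pin_b). Origin: underside centre. Stand and rest lie along the table's near edge, before a green crate of cores (walls 85 mm high, cores to about 110 mm).
- eraser_red: Bystander: small eraser in a red sleeve, 16 x 36 x 11 mm, lying near the fixture; leave it. Origin: underside.
- nippers: Bystander: small cutting nippers with green grips, 36 x 117 x 11 mm, lying near the fixture; leave them. Origin: underside.
- solder_stick: Bystander: grey cast metal bar, 12 x 100 x 8 mm, lying on the right-hand table beyond the pin stand; leave it. Origin: underside.
Not all that is in view belongs to the job. Leave any pink look-alike of the core alone.

How it is judged:
By the outcome, as a careful person would: the job done as asked, in the order asked, and still so for the second after the job is handed in, while the arm keeps its last pose, push and grip.
It also fails if it takes over 72 s, if anything falls off the work surface, if the arm or the gripper's body presses on something with over 40 N, if the wrist force passes 120 N, or if a joint passes its speed limit or range.

## Robot

A 7-joint arm with a two-finger parallel gripper is mounted at the origin on a cart in front of the work surface, level with it; the furniture and walls round the work are solid. World frame = base frame: x ahead of the robot, y to its left, z up, the work surface at z = 0. Lengths are in mm, angles in degrees, forces in N, time in s.
With the tool pointing down it reaches from about 425 to 925 mm from the base axis. Payload 6.8 kg.
Tool frame: the origin (TCP) lies between the finger pads; the fingertips stand bot.nose_length ahead of it and the grasp point (between the pads) lies 2 mm behind it (bot.nose_length is the distance from the TCP to the fingertips, in mm); z points along the fingers, y is the direction in which the jaws open and shut (so a half turn about z gives the same grasp; the last joint's range is limited). The gripper opens to 85 mm and grips with 20 to 120 N. Pads are 22 mm wide; open, the fingers measure 114 mm over their backs; the gripper's body (76 mm by 85 mm) begins 54 mm behind the grasp point. The pads swing forward as they close: fully open they stand 13 mm farther back than shut.
Start: joints at [-77.011, 27.33, 1.283, 89.118, -0.659, 63.558, -4.761], TCP at [221.789, 637.54, 248.308] pointing down, gripper open.
Joint ranges: [-169.35, 169.35], [-19.33, 120.38], [-80.79, 83.38], [13.8, 139.57], [-78.32, 258.32], [9.67, 109.79], [-169.56, 169.56]. Speed limits (degrees/s): [136.94, 136.94, 180, 180, 180, 180, 180].

## Interface

Orientations are given as a 3x3 rotation matrix whose columns are the frame's x, y, z axes.
In Python, from bench import bot gives the robot as it stands.
- The arm moves only by the tool play_rows, never from a script. Its argument "steps" is a list that holds one entry, the list of rows, each a list of 7 numbers: the shift along the world's x, y, z as a fraction of full scale, then the turn, a rotation vector about the world's x, y, z as a fraction of full scale, then the opening, from -1 (shut) to 1 (fully open). In form: [[[x, y, z, ax, ay, az, gripper], ...]]. A call has 1 to 10 rows; each row shifts and turns the commanded pose from where the row before left it; what a row does not reach is not made up. Full scale, the value 1, is 60 mm for a shift and 0.1 rad for a turn. A row lasts 1/8 s, in which the tool goes at most 62.5 mm and 10.7 degrees, less where a joint would pass 70% of its speed; a pose out of reach is approached as far as the arm can. A call with a number of a shift or a turn outside -1 to 1 is refused whole. A call with a gripper value outside its range is refused whole. The fingers move at their own pace and stop on an object; "force" is the grip in N (left out, the last holds). Time passes only in rows, so rows that do not move let the fingers close. It gives the time, the measured TCP pose, the force and the opening at its end, in the units of the state.
- bot.get_state(): the state, without advancing time (a new reading comes with each control period).
- bot.capture(name): name is "scene" or "top" or "wrist"; returns a dict with "pixels" (420x560x3 uint8, blue, green, red), "intrinsics" (3x3 intrinsics, pixels), "R" (3x3) and "t" (3): a world point X has camera coordinates R X + t. Camera axes: x right, y down, z forward; pixel columns grow to the right and rows downward; lengths in mm; the calibration is good to about 2 mm. A picture is of the moment at which its call begins. There is no depth.
- bot.close_job(): hands the job in, once; it reports no verdict.
The state is a dict: "t": time; "q": joint angles; "joint_vel": joint speeds; "joint_efforts": joint torques, N m; "tcp_pos": TCP position; "ee_rot": TCP orientation; "ft_force": force on the tool from outside, world axes, zero at the start; "ft_torque": the same for the moment, N m; "gripper_width": opening from 0.0 (shut) to 1.0 (fully open).
Only numpy, scipy, OpenCV 4.12 (cv2) and the standard library are available. Lean on these libraries where they do the work, as an engineer would, in place of code of your own. Each camera call takes 0.05 s, during which the arm holds its last target.

## Working session

There is one attempt and no reset: what is moved stays moved. The work goes in short steps, Python scripts to look and compute and a tool call to move; the robot and the scene stay as the last step left them, time stands still between calls to the robot, and variables do not carry over. Pictures are saved under pics/ and viewed, and the job is handed in when it is done.

Besides the shell and the picture viewer there is one more tool, called after "Emit:" as name(argument=value, ...) on one line, values as JSON. play_rows: Moves the arm, as the interface text tells. Shift numbers are shares of 60 mm and turn numbers shares of 0.1 rad, none past 1 either way. Its arguments: {"type":"object","properties":{"steps":{"type":"array"},"force":{"type":"number"}},"required":["steps"]}

```bash
ls; mkdir -p pics; python3 - <<'E'
from bench import bot
import cv2
for n in ["scene","top","wrist"]:
    c=bot.capture(n); cv2.imwrite(f"pics/{n}0.png",c["pixels"]); print(n,c["intrinsics"],c["R"],c["t"])
print(bot.get_state(), bot.nose_length)
E
```

```text
pics
scene [[516.89362028   0.         284.01991205]
 [  0.         516.89362028 205.83014344]
 [  0.           0.           1.        ]] [[-0.59779066 -0.80165092  0.00145693]
 [-0.40160556  0.29790315 -0.86600617]
 [ 0.69380062 -0.51827551 -0.50003119]] [ 365.80615286  278.05246254 1185.4812627 ]
top [[400.42530149   0.         274.8550163 ]
 [  0.         400.42530149 202.84921413]
 [  0.           0.           1.        ]] [[ 0.02970726 -0.9995127   0.00958287]
 [-0.99782752 -0.03021844 -0.05854129]
 [ 0.05880234 -0.00782295 -0.99823899]] [  40.74555306  560.58494746 1371.40879914]
wrist [[368.88227052   0.         281.18039995]
 [  0.         368.88227052 210.09205181]
 [  0.           0.           1.        ]] [[ 3.28889061e-01  9.44368328e-01 -6.67999598e-04]
 [ 9.12245579e-01 -3.17518799e-01  2.58823908e-01]
 [ 2.44212999e-01 -8.57337320e-02 -9.65924292e-01]] [-674.06592052  -33.65923507  377.16259171]
{'t': 0.15, 'q': array([-77.01443841,  27.36732638,   1.28081538,  89.16389438,
        -0.65997353,  63.55809993,  -4.76076662]), 'joint_vel': array([ 0.0777625 , -0.10622751, -0.05633425, -0.18694768,  0.0131768 ,
        0.01844709, -0.01560521]), 'joint_efforts': array([ 3.34388911e-03, -5.96925902e+01,  1.61036052e+00, -2.81489915e+01,
        1.26647711e-02,  6.55659096e-03, -6.82755442e-06]), 'tcp_pos': array([221.6169523 , 637.1302081 , 247.53133269]), 'ee_rot': array([[-9.44499350e-01,  3.28513057e-01, -3.86019575e-04],
       [ 3.28513272e-01,  9.44498349e-01, -1.37786342e-03],
       [-8.80512730e-05, -1.42820366e-03, -9.99998976e-01]]), 'ft_force': array([ 0.43968558, -0.07513721, -0.45065658]), 'ft_torque': array([ 0.04468293, -0.01155782,  0.004934  ]), 'gripper_width': 0.9996728128071609} 17.0
```

View pics/scene0.png

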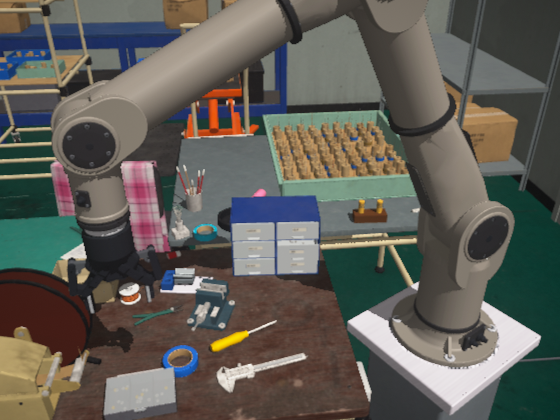

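View pics/top0.png

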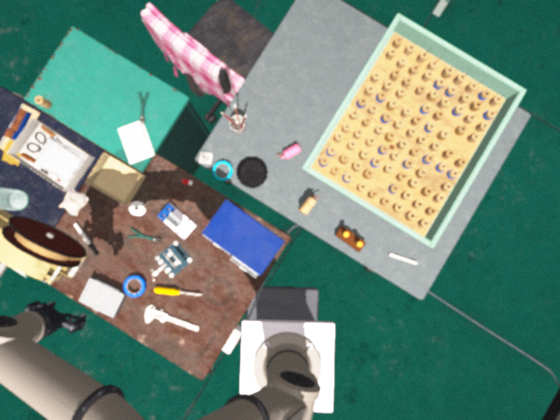

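View pics/wrist0.png

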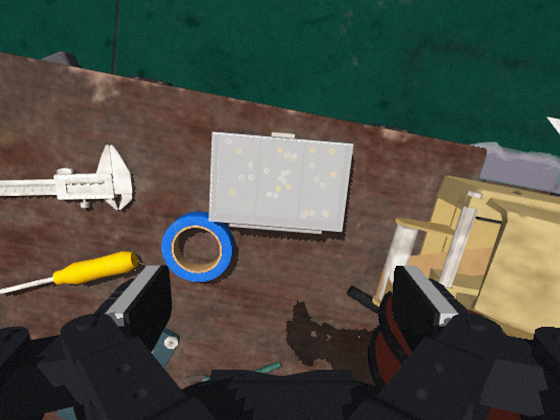

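The top view shows the fixture at about (173,260), the wooden rest with the tan core at (308,202), a pink look-alike at (289,151), and the pin stand with brass heads at (350,237). Next I'll enlarge these.

```bash
cat > h.py <<'E'
import numpy as np,cv2
from bench import bot
def ray(c,uv,z):
    K,R,t=c["intrinsics"],np.array(c["R"]),np.array(c["t"])
    d=R.T@np.linalg.inv(K)@np.array([uv[0],uv[1],1.]); o=-R.T@t
    return o+d*(z-o[2])/d[2]
def proj(c,X):
    p=c["intrinsics"]@(np.array(c["R"])@np.array(X)+np.array(c["t"])); return p[:2]/p[2]
def crop(c,x,y,w,h,s,name):
    im=cv2.resize(c["pixels"][y:y+h,x:x+w],None,fx=s,fy=s,interpolation=cv2.INTER_CUBIC); cv2.imwrite("pics/"+name,im)
E
python3 - <<'E'
from h import *
c=bot.capture("top")
a=cv2.resize(c["pixels"][225:295,135:235],None,fx=8,fy=8,interpolation=cv2.INTER_CUBIC); cv2.imwrite("pics/t_fix.png",a)
crop(c,270,130,100,75+50,4,"t_core.png"); crop(c,290,175,100,75,8,"t_pin.png")
c=bot.capture("scene"); crop(c,150,260,100,75,8,"s_fix.png")
for uv,z in [((173,260),0),((308,202),44),((350,237),66)]:
    print(ray(bot.capture("top"),uv,z))
E
```

```text
[350.89163103 404.65122952   0.        ]
[563.77559078 -54.77275663  44.        ]
[ 449.87934728 -195.60284299   66.        ]
```

View pics/t_fix.png

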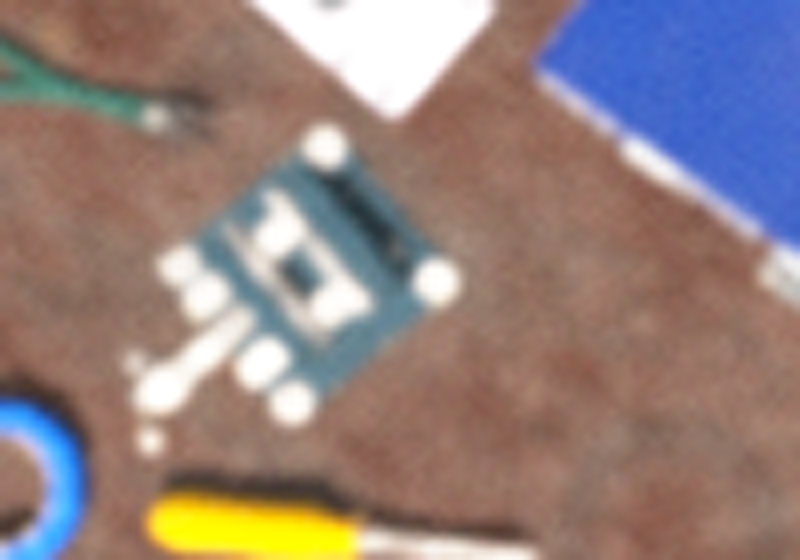

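View pics/t_pin.png

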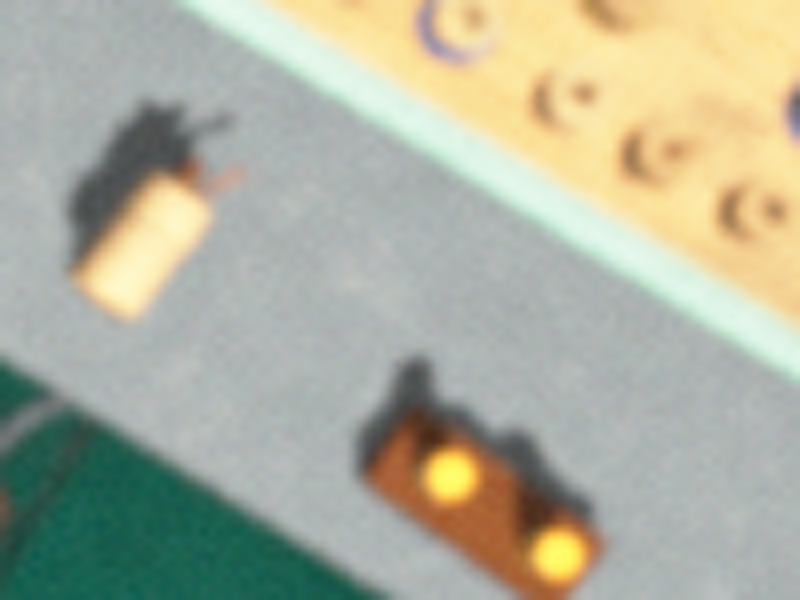

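View pics/s_fix.png

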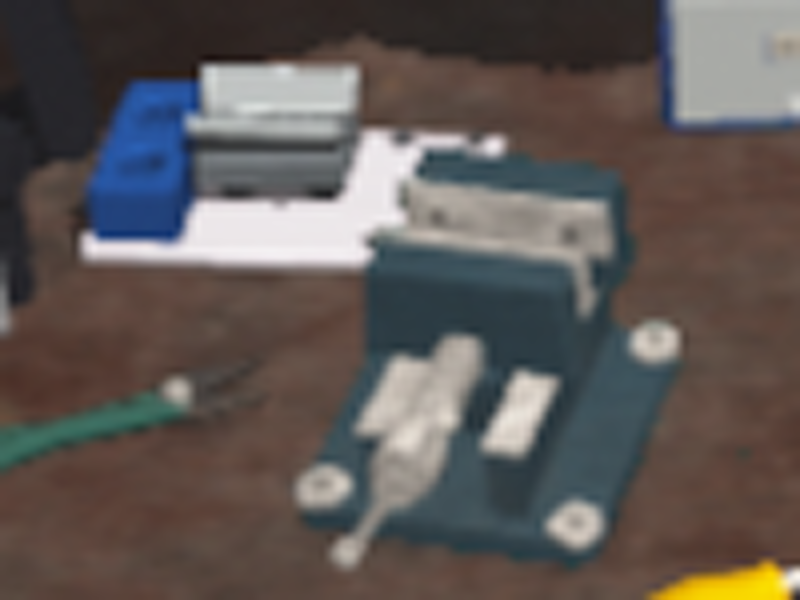

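The teal thing at (173,260) is a small vise. The real fixture is the white plate with the grey V and blue pin block at top (177,219) / scene (183,280), because only that one has two bores and a V.

```bash

python3 - <<'E'
from h import *
c=bot.capture("top"); crop(c,140,190,80,60,10,"t_fix2.png")
print(ray(c,(177,219),20))
c=bot.capture("scene"); crop(c,155,262,60,36,13,"s_fix2.png"); print(ray(c,(183,280),20))
E
```

```text
[493.07348387 392.37439887  20.        ]
[488.06849476 409.75390353  20.        ]
```

View pics/t_fix2.png

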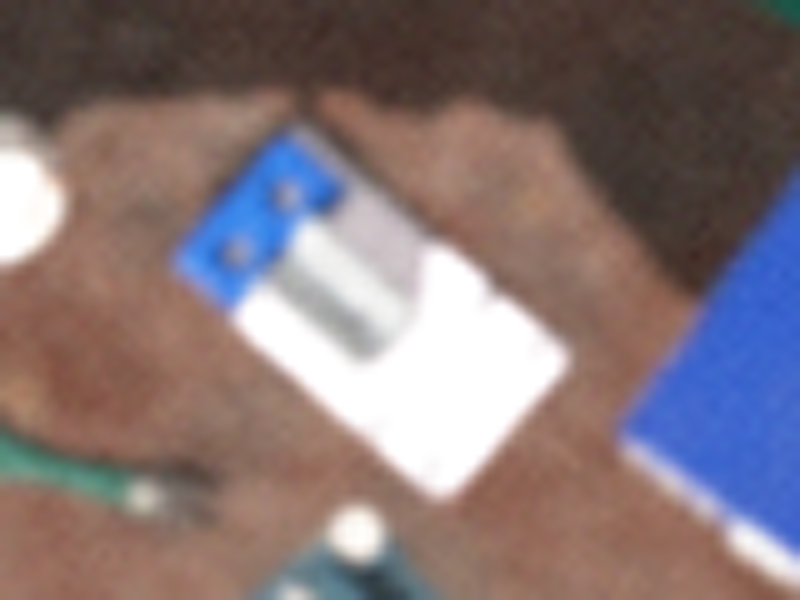

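View pics/s_fix2.png

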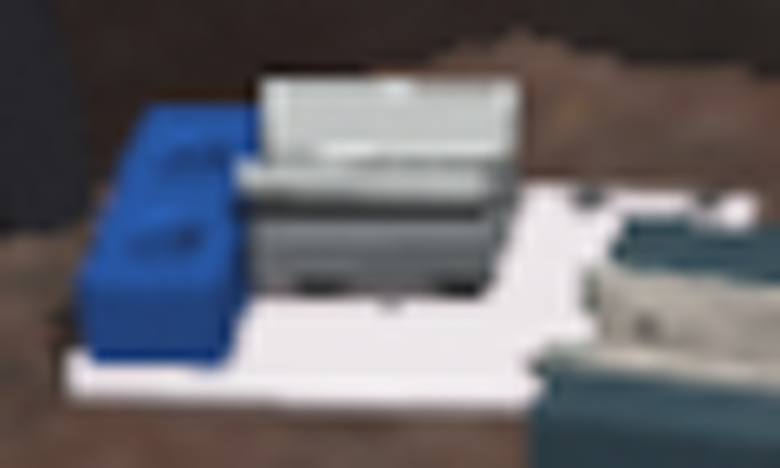

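View pics/t_core.png

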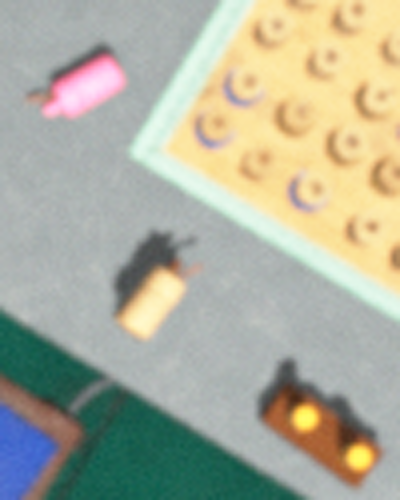

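The fixture crop shows two bores on the blue block at top px (164,215) and (169,209), with the V running down-right to the white plate. The tan core on the rest is at (308,202): copper end up-right, plain end down-left. The pink one at (289,151) is the look-alike and stays put. Now coarse positions.

```bash

python3 - <<'E'
from h import *
c=bot.capture("top"); im=c["pixels"]; hsv=cv2.cvtColor(im,cv2.COLOR_BGR2HSV)
# blue block
m=cv2.inRange(hsv,(95,140,60),(125,255,255)); m2=np.zeros_like(m); m2[195:225,150:180]=m[195:225,150:180]
cs=max(cv2.findContours(m2,0,1)[0],key=cv2.contourArea); r=cv2.minAreaRect(cs); print("blue",r,[ray(c,p,26)[:2].round(1) for p in cv2.boxPoints(r)])
for b in [(163.9,215.2),(168.8,209.3)]: print("bore",ray(c,b,26).round(1))
# plate corners
for p in [(184,240),(197,226)]: print("plate",ray(c,p,6).round(1))
# brass
m=cv2.inRange(hsv,(15,150,170),(32,255,255)); m2=np.zeros_like(m); m2[220:255,325:372]=m[220:255,325:372]
for k in cv2.findContours(m2,0,1)[0]:
    if cv2.contourArea(k)>5: q=cv2.minEnclosingCircle(k); print("brass",q,ray(c,q[0],66).round(1))
for n,b in [("TR",(316.5,201.5)),("BL",(299,209)),("TL",(310.,197)),("BR",(306.5,215))]: print("core",n,ray(c,b,44).round(1))
E
```

```text
blue ((165.00001525878906, 211.5), (7.77817440032959, 14.849241256713867), 45.0) [array([508.1, 460. ]), array([545.1, 425.8]), array([526.8, 406.2]), array([489.8, 440.4])]
bore [504.7 436.3  26. ]
bore [525.4 420.5  26. ]
plate [421.3 368.3   6. ]
plate [471.  325.3   6. ]
brass ((359.0, 244.0), 4.123205661773682) [ 427.5 -226.    66. ]
brass ((345.6875, 233.9375), 3.837620258331299) [ 459.6 -181.    66. ]
core TR [566.4 -83.6  44. ]
core BL [539.  -24.8  44. ]
core TL [581.  -61.2  44. ]
core BR [519.5 -50.8  44. ]
```

```bash

python3 - <<'E'
from h import *
c=bot.capture("wrist"); s=bot.get_state(); R=np.array(c["R"]);t=np.array(c["t"]); E=s["ee_rot"]
o=-R.T@t; print("cam in tool",E.T@(o-s["tcp_pos"]), "axis",E.T@R[2], "xright",E.T@R[0]); print(E, s["t"])
# cam ground aim for tool at yaw -20
from scipy.spatial.transform import Rotation as Ro
y=np.degrees(np.arctan2(E[1,1],E[0,1])); print(y)
E2=Ro.from_euler('z',51-y,degrees=True).as_matrix()@E
print("offset of cam",E2@(E.T@(o-s["tcp_pos"])),"axis",E2@(E.T@R[2]))
E
```

```text
cam in tool [  64.86125235   -0.35591316 -125.144759  ] axis [-2.58717639e-01  8.50189440e-04  9.65952618e-01] xright [-3.53370604e-04  9.99999462e-01 -9.74801635e-04]
[[-9.44471891e-01  3.28592218e-01 -2.17283166e-05]
 [ 3.28592218e-01  9.44471892e-01  9.59124976e-06]
 [ 2.36733943e-05  1.91891005e-06 -1.00000000e+00]] 0.6
70.81664885662427
offset of cam [-50.62849247  40.53986116 125.14629377] axis [ 0.20157981 -0.16213973 -0.96595874]
```

Emit:
play_rows(steps=[[[0.59,-0.46,0,0,0,-0.43,1],[0.59,-0.46,0,0,0,-0.43,1],[0.59,-0.46,0,0,0,-0.43,1],[0.59,-0.46,0,0,0,-0.43,1],[0.59,-0.46,0,0,0,-0.43,1],[0.59,-0.46,0,0,0,-0.43,1],[0.59,-0.46,0,0,0,-0.43,1],[0.59,-0.46,0,0,0,-0.44,1],[0,0,0,0,0,0,1],[0,0,0,0,0,0,1]]])

```text
t: 1.85
tcp_pos: [504.5, 417.3, 248.2]
ee_rot: [[-0.778, 0.628, -0.001], [0.628, 0.778, 0.001], [0.001, 0.0, -1.0]]
ft_force: [-0.6, 0.7, 0.0]
gripper_width: 0.999
```

```bash

python3 - <<'E'
from h import *
c=bot.capture("wrist"); crop(c,0,0,560,420,1.4,"w_fix.png")
import pickle; pickle.dump(c,open("w_fix.pkl","wb"))
s=bot.get_state(); print(s["tcp_pos"],s["ee_rot"],s["t"])
E
```

```text
[503.77167434 418.01632797 248.22034331] [[-7.79028761e-01  6.26987553e-01 -8.93137545e-04]
 [ 6.26987110e-01  7.79029272e-01  7.46268064e-04]
 [ 1.16368108e-03  2.13785576e-05 -9.99999323e-01]] 1.9
```

View pics/w_fix.png

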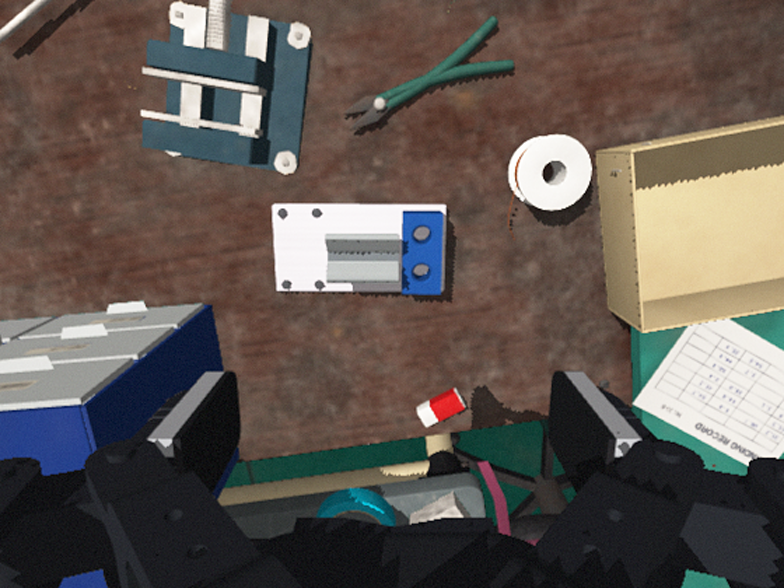

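The wrist view shows the fixture clearly: plate (273–446, 205–295 in the 1.4x picture), bores at (421,233) and (421,270), red eraser at (442,407), nippers at (430,75). Measuring it now.

```bash

python3 - <<'E'
from h import *
import pickle; c=pickle.load(open("w_fix.pkl","rb"))
im=c["pixels"]; hsv=cv2.cvtColor(im,cv2.COLOR_BGR2HSV)
crop(c,185,140,145,80,5.5,"w_fixz.png")
x0,y0,x1,y1=285,145,322,216
m=cv2.inRange(hsv,(100,150,80),(125,255,255))[y0:y1,x0:x1]
cs,h=cv2.findContours(m,cv2.RETR_CCOMP,cv2.CHAIN_APPROX_NONE)
for k,hh in zip(cs,h[0]):
    a=cv2.contourArea(k)
    if a<20: continue
    if hh[3]>=0:
        e=cv2.fitEllipse(k); ctr=np.array(e[0])+[x0,y0]; print("hole",a,ctr,e[1],ray(c,ctr,26).round(1))
    else:
        r=cv2.minAreaRect(k); print("outer",a,r,[ray(c,p+[x0,y0],26)[:2].round(1) for p in cv2.boxPoints(r)])
E
```

```text
outer 1516.0 ((16.184473037719727, 35.40739440917969), (27.494916915893555, 59.258270263671875), 1.1017061471939087) [array([529.5, 404.3]), array([485.4, 441. ]), array([502. , 460.7]), array([546.7, 424.9])]
hole 102.5 [299.94812584 192.6614418 ] (10.226943969726562, 13.263671875) [524.1 424.8  26. ]
hole 119.5 [300.55858994 166.14960861] (11.288509368896484, 13.702448844909668) [504.3 441.1  26. ]
```

View pics/w_fixz.png

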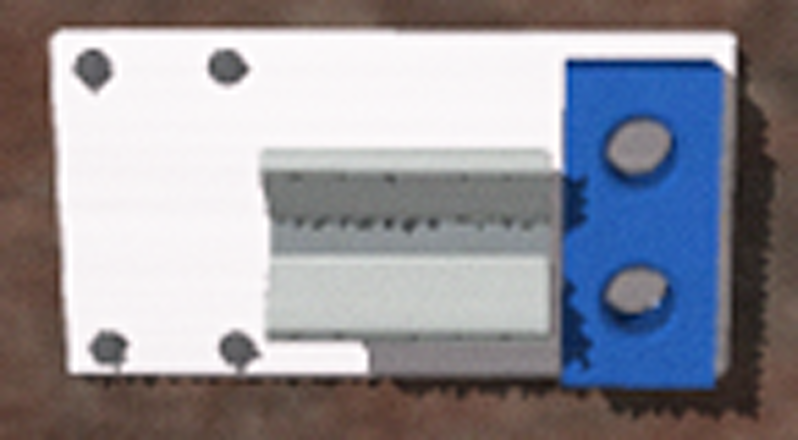

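```bash
cat >> h.py <<'E'
def bores(c,x0,y0,x1,y1,z=26,vmin=130):
    hsv=cv2.cvtColor(c["pixels"],cv2.COLOR_BGR2HSV); m=cv2.inRange(hsv,(100,120,vmin),(125,255,255))[y0:y1,x0:x1]
    cs,h=cv2.findContours(m,cv2.RETR_CCOMP,cv2.CHAIN_APPROX_NONE); o=[]
    for k,hh in zip(cs,h[0]):
        if hh[3]>=0 and cv2.contourArea(k)>30:
            e=cv2.fitEllipse(k); ct=np.array(e[0])+[x0,y0]; p=ray(c,ct,z); o.append(p); print(cv2.contourArea(k),ct.round(1),np.round(e[1],1),p.round(1))
    return o
E
python3 - <<'E'
from h import *
import pickle; c=pickle.load(open("w_fix.pkl","rb"))
print(np.percentile(c["pixels"][150:212,290:315,0],[10,50,90]))
for v in (140,155,170,180): print(v); bores(c,285,145,322,216,26,v)
# plate corners from crop
for p in [(52,32),(737,34),(70,374)]:
    q=np.array(p)/5.5+[185,140]; print(ray(c,q,6).round(1))
# V slab ends at upper edges z 44.5: upper slab outer edge y=+17
for p in [(262,151),(548,151),(268,338),(551,333)]:
    q=np.array(p)/5.5+[185,140]; print("V",ray(c,q,44.5).round(1))
E
```

```text
[112. 178. 184.]
140
159.5 [300.3 193.8] [13.8 14.9] [525.2 424.3  26. ]
164.0 [300.6 167. ] [13.9 15.2] [505.  440.6  26. ]
155
172.0 [300.2 193.9] [14.1 15.7] [525.2 424.2  26. ]
181.0 [300.5 167.1] [14.6 15.9] [505.  440.5  26. ]
170
202.0 [300.3 193.9] [15.  17.4] [525.2 424.3  26. ]
206.0 [300.6 167.1] [15.3 17.4] [505.  440.5  26. ]
180
[425.7 371.2   6. ]
[503.1 466.4   6. ]
[474.7 331.1   6. ]
V [464.3 393.9  44.5]
V [493.6 430.1  44.5]
V [488.7 374.2  44.5]
V [517.7 411.5  44.5]
```

Emit:
play_rows(steps=[[[-0.06,-0.5,0,0,0,0,0],[-0.06,-0.95,0,0,0,0,0],[-0.06,-0.95,0,0,0,0,0],[-0.06,-0.95,0,0,0,0,0],[-0.06,-0.95,0,0,0,0,0],[-0.06,-0.95,0,0,0,0,0],[-0.06,-0.95,0,0,0,0,0],[-0.06,-0.95,0,0,0,0,0],[-0.06,-0.95,0,0,0,0,0],[-0.06,-0.95,0,0,0,0,0]]])

```text
t: 3.15
tcp_pos: [469.1, -126.3, 248.7]
ee_rot: [[-0.78, 0.626, 0.001], [0.626, 0.78, 0.001], [-0.0, 0.001, -1.0]]
ft_force: [0.8, 0.1, -0.1]
gripper_width: 0.5
```

Emit:
play_rows(steps=[[[-0.06,-0.9,0,0,0,0,0],[0,0,-0.5,0,0,0,0],[0,0,-0.5,0,0,0,0],[0,0,0,0,0,0,0],[0,0,0,0,0,0,0]]])

```text
t: 3.78
tcp_pos: [466.3, -179.5, 189.3]
ee_rot: [[-0.779, 0.627, 0.001], [0.627, 0.779, 0.0], [-0.001, 0.001, -1.0]]
ft_force: [-0.1, -0.3, 0.8]
gripper_width: 0.505
```

```bash

python3 - <<'E'
from h import *
c=bot.capture("wrist"); crop(c,0,0,560,420,1.4,"w_pin.png")
import pickle; pickle.dump(c,open("w_pin.pkl","wb"))
s=bot.get_state(); print(s["tcp_pos"],s["ee_rot"],s["t"],s["q"],s["gripper_width"], bot.nose_length)
E
```

```text
[ 466.43646254 -179.78883925  189.5321333 ] [[-7.78591831e-01  6.27527572e-01  1.97647252e-03]
 [ 6.27528671e-01  7.78593450e-01 -8.12562493e-05]
 [-1.58985910e-03  1.17702772e-03 -9.99998043e-01]] 3.825 [ -9.37128305  15.90266777  27.71632888 117.67813279  -9.83982433
  48.47754458  75.11166998] 0.4980335189123659 17.0
```

View pics/w_pin.png

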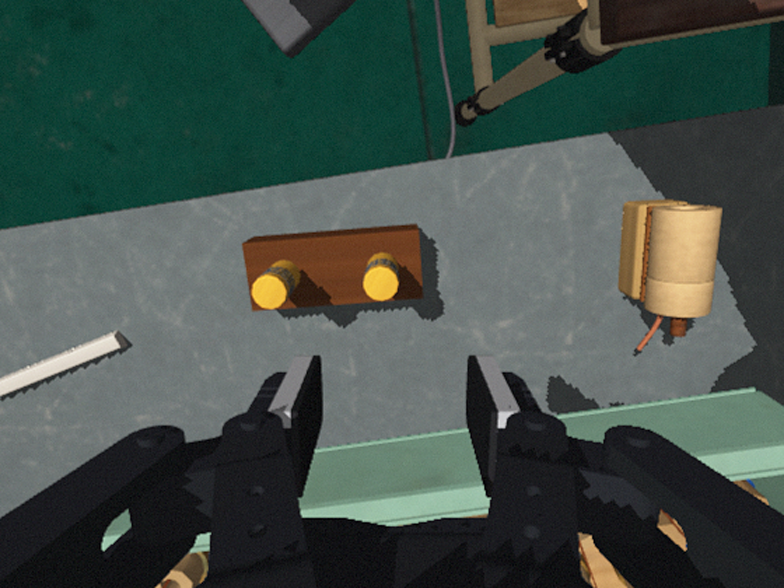

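The wrist view shows two brass heads, tops at about (272,292) and (381,284) in the 1.4x picture. The core is on its rest at (683,260), copper end at the bottom. The grey bar is at (60,365).

```bash

python3 - <<'E'
from h import *
import pickle; c=pickle.load(open("w_pin.pkl","rb"))
im=c["pixels"]; hsv=cv2.cvtColor(im,cv2.COLOR_BGR2HSV)
m=cv2.inRange(hsv,(15,150,205),(32,255,255)); m[:, :160]=0; m[:,320:]=0; m[:175]=0; m[235:]=0
m=cv2.morphologyEx(m,cv2.MORPH_OPEN,np.ones((3,3)))
P=[]
for k in cv2.findContours(m,0,1)[0]:
    if cv2.contourArea(k)<100: continue
    e=cv2.fitEllipse(k); p=ray(c,e[0],66); P.append(p); print(e,p.round(1)); 
    dd=[np.linalg.norm(ray(c,q[0],66)-p) for q in k]; print("radius mm",np.mean(dd))
print(np.linalg.norm(P[0]-P[1]))
cr=cv2.inRange(hsv,(5,40,120),(25,190,255)); cr[:, :440]=0; cr[:140]=0; cr[230:]=0;
for k in cv2.findContours(cr,0,1)[0]:
    if cv2.contourArea(k)>300: print(cv2.minAreaRect(k))
crop(c,430,130,95,125,6,"w_core0.png"); crop(c,160,160,160,90,5,"w_pinz.png")
E
```

```text
((191.55787658691406, 208.15367126464844), (22.269268035888672, 24.057838439941406), 137.5632781982422) [ 427.4 -228.3   66. ]
radius mm 8.173858408549608
((271.3387756347656, 202.055908203125), (23.049922943115234, 23.625946044921875), 136.31100463867188) [ 458.9 -182.3   66. ]
radius mm 8.193107997868047
55.71153115584303
((476.1855773925781, 183.9656982421875), (70.23783874511719, 82.52855682373047), 6.225829124450684)
```

View pics/w_pinz.png

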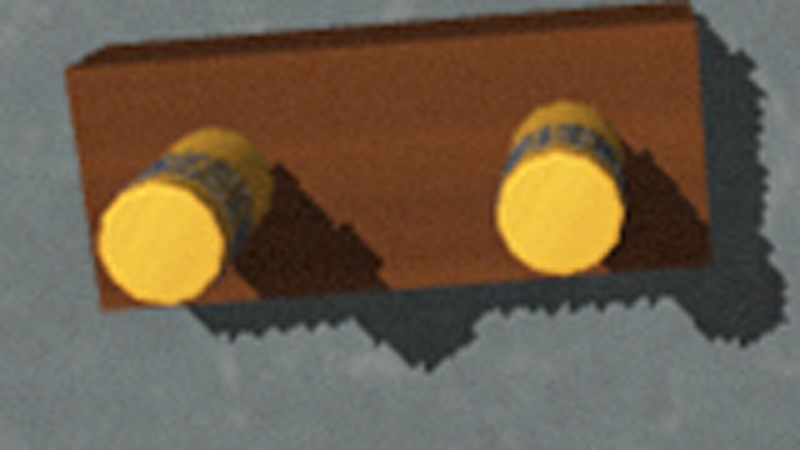

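Emit:
play_rows(steps=[[[-0.125,-0.04,0,0,0,0,0],[0,0,-0.5,0,0,0,0],[0,0,-0.5,0,0,0,0],[0,0,-0.5,0,0,0,0],[0,0,-0.2,0,0,0,0],[0,0,0,0,0,0,0]]])

```text
t: 4.58
tcp_pos: [457.7, -182.8, 86.4]
ee_rot: [[-0.778, 0.629, -0.001], [0.629, 0.778, 0.0], [0.0, -0.0, -1.0]]
ft_force: [0.9, -0.2, 1.2]
gripper_width: 0.5
```

```bash

python3 - <<'E'
from h import *
c=bot.capture("wrist"); crop(c,0,0,560,420,1.4,"w_pin2.png")
s=bot.get_state(); print(s["tcp_pos"],s["t"])
E
```

```text
[ 458.17468177 -182.96152997   87.02815851] 4.625
```

View pics/w_pin2.png

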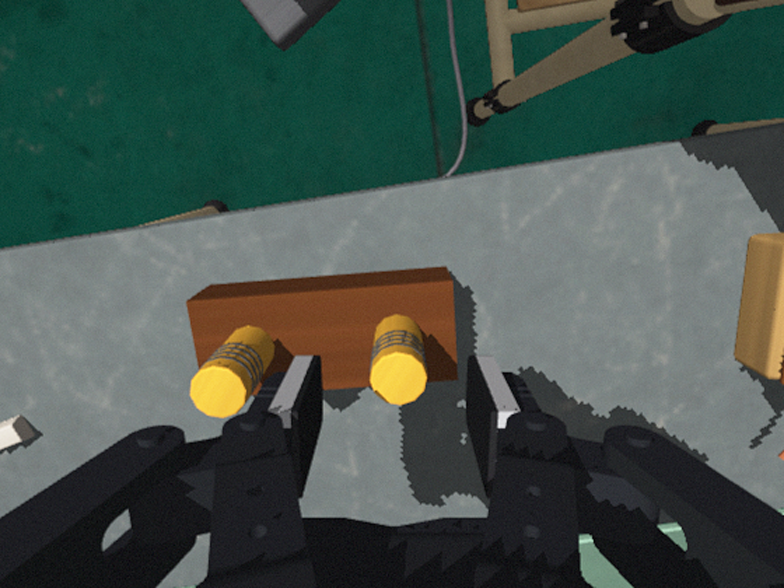

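The pin sits centred between the pads (head at (398,378), pads at 310 and 480). I'll check its measured position again before closing.

```bash

python3 - <<'E'
from h import *
c=bot.capture("wrist"); hsv=cv2.cvtColor(c["pixels"],cv2.COLOR_BGR2HSV)
m=cv2.inRange(hsv,(15,150,205),(32,255,255)); m[:, :255]=0; m[:,320:]=0; m[:220]=0; m[300:]=0
m=cv2.morphologyEx(m,cv2.MORPH_OPEN,np.ones((3,3)))
k=max(cv2.findContours(m,0,1)[0],key=cv2.contourArea); e=cv2.fitEllipse(k); print(e,ray(c,e[0],66))
print(bot.get_state()["tcp_pos"])
E
```

```text
((283.45465087890625, 267.7614440917969), (35.811248779296875, 39.21451187133789), 106.7984619140625) [ 458.68823948 -182.18716117   66.        ]
[ 458.5400676  -183.00823187   87.33300313]
```

Emit:
play_rows(steps=[[[0,0.012,-0.2,0,0,0,0],[0,0,-0.195,0,0,0,0],[0,0,0,0,0,0,0],[0,0,0,0,0,0,-1],[0,0,0,0,0,0,-1],[0,0,0,0,0,0,-1],[0,0,0,0,0,0,-1],[0,0,0,0,0,0,-1]]], force=70)

```text
t: 5.68
tcp_pos: [458.1, -182.0, 62.8]
ee_rot: [[-0.778, 0.629, 0.0], [0.629, 0.778, -0.0], [-0.0, 0.0, -1.0]]
ft_force: [-0.8, 0.4, 3.7]
gripper_width: 0.179
```

Emit:
play_rows(steps=[[[0,0,0.3,0,0,0,-1],[0,0,0.4,0,0,0,-1],[0,0,0.7,0,0,0,-1],[0,0,0.7,0,0,0,-1],[0,0,0.7,0,0,0,-1],[0,0,0.6,0,0,0,-1],[0,0,0,0,0,0,-1],[0,0,0,0,0,0,-1]]])

```text
t: 6.68
tcp_pos: [457.2, -181.6, 265.7]
ee_rot: [[-0.778, 0.628, -0.001], [0.628, 0.778, 0.001], [0.001, -0.0, -1.0]]
ft_force: [-0.2, 0.5, -0.9]
gripper_width: 0.179
```

```bash

python3 - <<'E'
from h import *
c=bot.capture("wrist"); crop(c,0,0,560,420,1.4,"w_held.png")
s=bot.get_state(); print(s["tcp_pos"],s["t"],s["gripper_width"],s["ft_force"])
c=bot.capture("scene"); crop(c,330,40,160,120,5,"s_held.png")
E
```

```text
[ 457.01245202 -181.54645384  265.2800427 ] 6.725 0.183576587845843 [-0.13454371  0.79063388  0.43248399]
```

View pics/w_held.png

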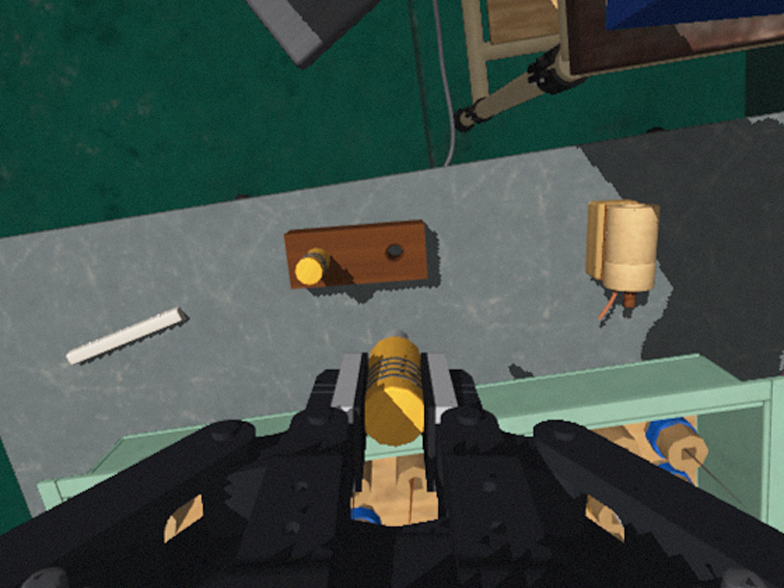

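The pin is held, and the other one is still in the stand. Now I'll compare where the held foot and top should project with where they actually show.

```bash

python3 - <<'E'
from h import *
c=bot.capture("wrist"); s=bot.get_state(); p=s["tcp_pos"];E=s["ee_rot"]
print(p)
for n,dz in [("foot",56.8),("base",36.8),("top",-3.2)]: print(n,proj(c,p+E@np.array([0,0,dz])), "r px",368*5/(125+dz))
crop(c,235,220,100,110,6,"w_heldz.png")
E
```

```text
[ 457.04964072 -181.65152353  265.24261441]
foot [281.25253508 240.15133845] r px 10.12101210121012
base [281.30235675 254.51090233] r px 11.372064276885043
top [281.44493891 295.60581547] r px 15.10673234811166
```

View pics/w_heldz.png

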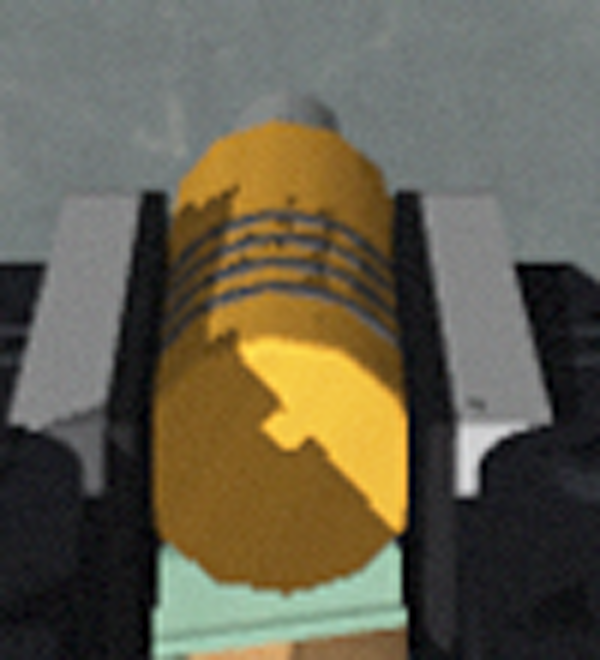

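Emit:
play_rows(steps=[[[0.03,0.5,0,0,0,0,-1],[0.03,0.95,0,0,0,0,-1],[0.03,0.95,0,0,0,0,-1],[0.03,0.95,0,0,0,0,-1],[0.03,0.95,0,0,0,0,-1],[0.03,0.95,0,0,0,0,-1],[0.03,0.95,0,0,0,0,-1],[0.03,0.95,0,0,0,0,-1],[0.03,0.95,0,0,0,0,-1],[0.03,0.95,0,0,0,0,-1]]])

```text
t: 8.07
tcp_pos: [475.5, 362.5, 265.2]
ee_rot: [[-0.778, 0.629, -0.001], [0.629, 0.778, -0.001], [0.0, -0.002, -1.0]]
ft_force: [1.2, -0.0, -0.6]
gripper_width: 0.184
```

Emit:
play_rows(steps=[[[0,0.95,0,0,0,0,-1],[0,0.8,-0.4,0,0,0,-1],[0,0,-0.7,0,0,0,-1],[0,0,-0.6,0,0,0,-1],[0,0,0,0,0,0,-1],[0,0,0,0,0,0,-1]]])

```text
t: 8.82
tcp_pos: [476.5, 466.3, 165.4]
ee_rot: [[-0.777, 0.629, 0.001], [0.629, 0.777, 0.001], [-0.0, 0.001, -1.0]]
ft_force: [-0.2, -0.2, 0.5]
gripper_width: 0.183
```

```bash

python3 - <<'E'
from h import *
c=bot.capture("wrist"); crop(c,0,0,560,420,1.4,"w_f2.png")
import pickle; pickle.dump(c,open("w_f2.pkl","wb"))
s=bot.get_state(); print(s["tcp_pos"],s["t"],s["gripper_width"],s["ft_force"])
E
```

```text
[476.8446419  466.62120068 166.21877801] 8.875 0.18055044396430178 [0.83572391 0.28784926 0.19231045]
```

View pics/w_f2.png

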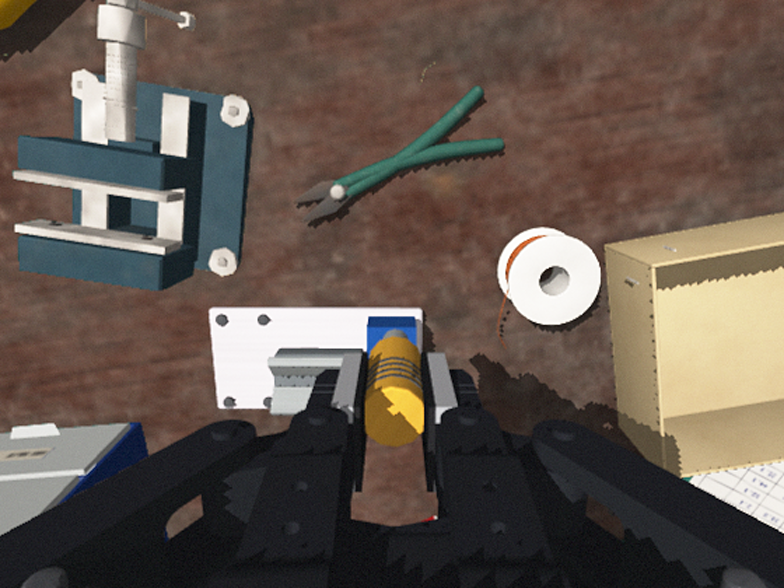

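Upper in the picture is tool +x, so I should stand off on the other side of the bores. Moving there.

Emit:
play_rows(steps=[[[0.5,-0.43,0,0,0,0,-1],[0.5,-0.43,0,0,0,0,-1],[0.0,0,-0.2,0,0,0,-1],[0,0,0,0,0,0,-1],[0,0,0,0,0,0,-1]]])

```text
t: 9.5
tcp_pos: [535.1, 416.1, 153.4]
ee_rot: [[-0.779, 0.627, 0.0], [0.627, 0.779, 0.002], [0.001, 0.001, -1.0]]
ft_force: [0.1, 0.3, -0.3]
gripper_width: 0.178
```

```bash

python3 - <<'E'
from h import *
c=bot.capture("wrist"); crop(c,0,0,560,420,1.4,"w_f3.png")
import pickle; pickle.dump(c,open("w_f3.pkl","wb"))
s=bot.get_state(); print(s["tcp_pos"],s["t"],s["gripper_width"],s["ft_force"])
E
```

```text
[535.12308091 415.999548   153.40871122] 9.55 0.18010060807777442 [ 0.60461701 -0.00913103 -0.13025829]
```

View pics/w_f3.png

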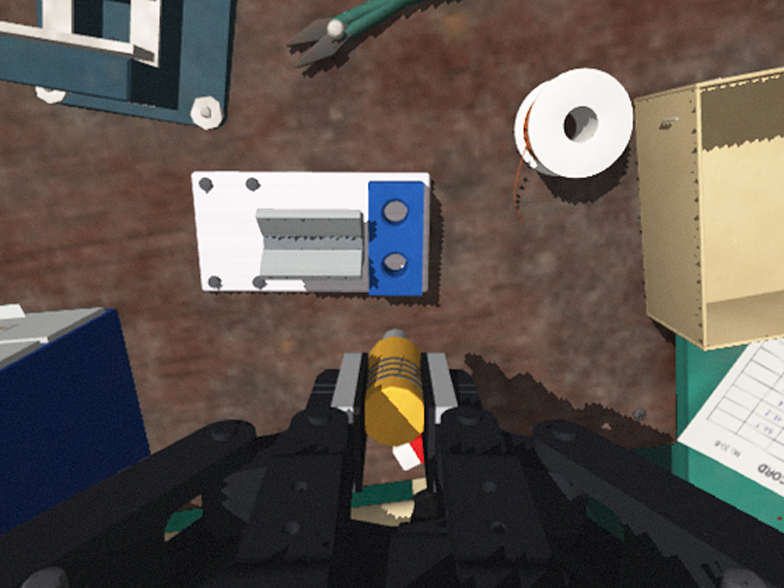

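```bash

python3 - <<'E'
from h import *
import pickle; c=pickle.load(open("w_f3.pkl","rb"))
for v in (140,155,170): print(v); b=bores(c,258,122,312,216,26,v)
E
```

```text
140
294.5 [281.1 188.5] [18.7 20.3] [525.1 424.2  26. ]
313.5 [281.2 151.1] [19.5 20.6] [504.9 440.5  26. ]
155
318.0 [281.1 188.6] [19.4 21. ] [525.1 424.1  26. ]
341.5 [281.4 151.2] [20.4 21.5] [505.1 440.6  26. ]
170
363.5 [281.3 188.7] [20.4 23. ] [525.3 424.3  26. ]
377.5 [281.4 151.2] [20.9 23.2] [505.1 440.6  26. ]
```

Emit:
play_rows(steps=[[[-0.256,0.206,0,0,0,0,-1],[-0.256,0.206,0,0,0,0,-1],[0,0,-0.35,0,0,0,-1],[0,0,-0.35,0,0,0,-1],[0,0,-0.35,0,0,0,-1],[0,0,0,0,0,0,-1],[0,0,0,0,0,0,-1]]])

```text
t: 10.42
tcp_pos: [505.8, 438.9, 89.6]
ee_rot: [[-0.777, 0.629, 0.0], [0.629, 0.777, -0.0], [-0.0, 0.0, -1.0]]
ft_force: [-0.3, -0.2, -0.5]
gripper_width: 0.181
```

```bash

python3 - <<'E'
from h import *
c=bot.capture("wrist"); crop(c,200,150,160,120,5,"w_f4.png")
s=bot.get_state(); print(s["tcp_pos"],s["t"],s["gripper_width"],s["ft_force"])
c=bot.capture("scene"); crop(c,130,220,100,75,8,"s_f4.png")
E
```

```text
[505.89735185 439.28687333  90.15567068] 10.475 0.18094629631923284 [ 0.7357946   0.06444869 -0.3429801 ]
```

View pics/w_f4.png

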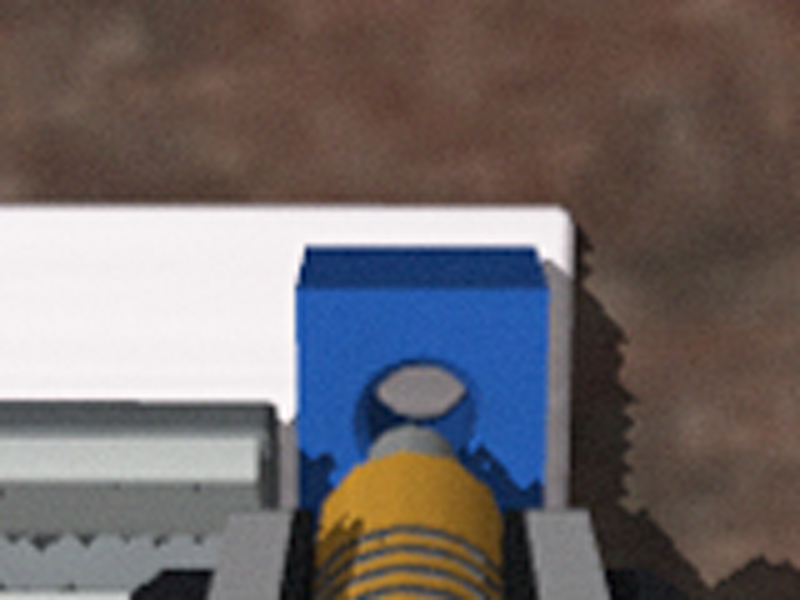

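View pics/s_f4.png

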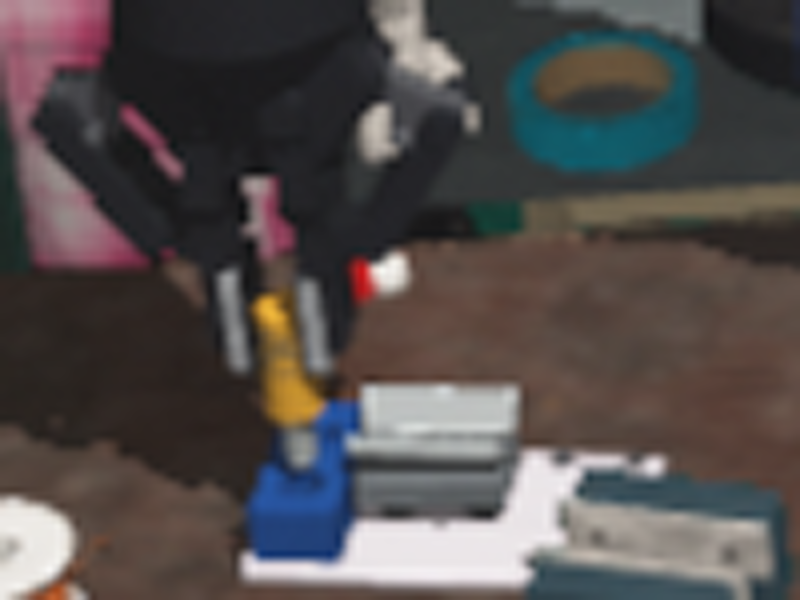

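The foot stands in front of the bore, centred across (columns 413 vs 416 in the crop), and the measured TCP is 2 mm short of target. I'll correct that.

Emit:
play_rows(steps=[[[-0.025,0.023,0,0,0,0,-1],[0,0,0,0,0,0,-1],[0,0,0,0,0,0,-1]]])

```text
t: 10.9
tcp_pos: [503.7, 440.7, 89.9]
ee_rot: [[-0.778, 0.629, 0.0], [0.629, 0.778, 0.0], [-0.0, 0.0, -1.0]]
ft_force: [-0.0, 0.1, 0.3]
gripper_width: 0.179
```

```bash

python3 - <<'E'
from h import *
for i in range(4):
    c=bot.capture("wrist"); s=bot.get_state(); print(s["tcp_pos"].round(2),s["t"])
crop(c,200,150,160,120,5,"w_f5.png")
b=np.array([505.05,440.55,26]); p=s["tcp_pos"];E=s["ee_rot"]
print("bore",proj(c,b),"foot",proj(c,p+E@[0,0,56.8]),"mouth pt under tcp",proj(c,[p[0],p[1],26]))
E
```

```text
[503.7  440.62  89.79] 10.95
[503.72 440.55  89.74] 11.0
[503.68 440.56  89.69] 11.05
[503.7  440.52  89.65] 11.1
bore [282.84539285 237.47165127] foot [281.24757945 239.92419259] mouth pt under tcp [281.22890846 235.65547855]
```

View pics/w_f5.png

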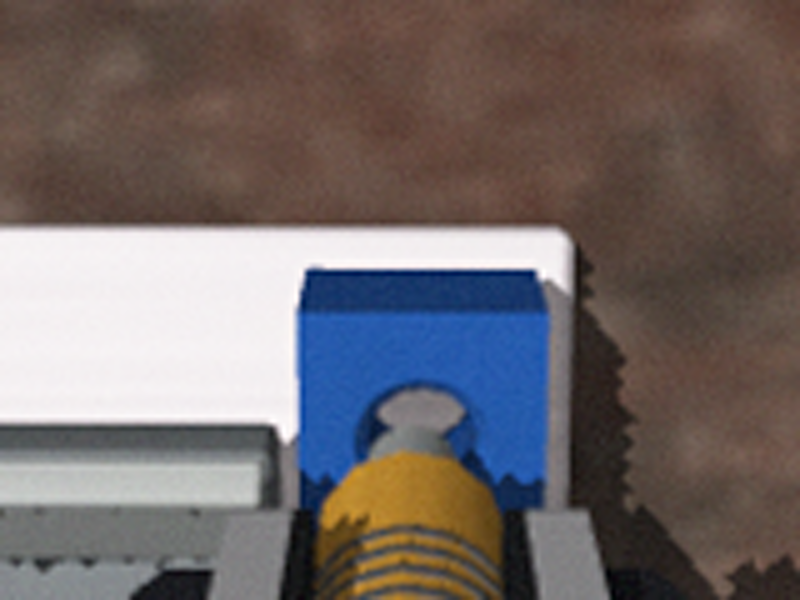

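Emit:
play_rows(steps=[[[0.0,0.008,-0.05,0,0,0,-1],[0,0,-0.05,0,0,0,-1],[0,0,-0.05,0,0,0,-1],[0,0,-0.02,0,0,0,-1],[0,0,0,0,0,0,-1]]])

```text
t: 11.72
tcp_pos: [503.7, 441.0, 79.2]
ee_rot: [[-0.778, 0.629, -0.0], [0.629, 0.778, -0.0], [-0.0, -0.0, -1.0]]
ft_force: [-1.0, 0.6, -1.1]
gripper_width: 0.178
```

```bash

python3 - <<'E'
from h import *
c=bot.capture("wrist"); crop(c,200,150,160,120,5,"w_f6.png")
s=bot.get_state(); print(s["tcp_pos"].round(2),s["t"],s["ft_force"],s["ft_torque"])
E
```

```text
[503.67 441.    79.37] 11.775 [ 0.21380838  0.25680343 -0.47149238] [-0.02597139  0.00241639  0.05174904]
```

View pics/w_f6.png

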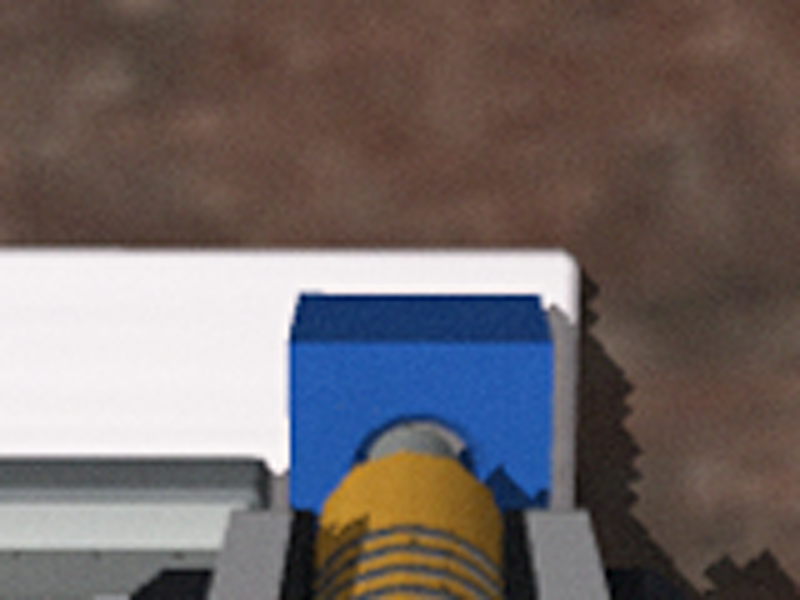

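The foot is below the mouth with no contact force, so it is entering. Continuing down.

Emit:
play_rows(steps=[[[0.0,0,-0.05,0,0,0,-1],[0,0,-0.05,0,0,0,-1],[0,0,-0.05,0,0,0,-1],[0,0,-0.05,0,0,0,-1],[0,0,-0.05,0,0,0,-1],[0,0,0,0,0,0,-1]]])

```text
t: 12.52
tcp_pos: [503.7, 441.0, 64.1]
ee_rot: [[-0.778, 0.629, -0.0], [0.629, 0.778, -0.0], [-0.0, -0.0, -1.0]]
ft_force: [0.7, -0.2, -1.0]
gripper_width: 0.18
```

Emit:
play_rows(steps=[[[0.0,0,-0.03,0,0,0,-1],[0,0,-0.015,0,0,0,-1],[0,0,0,0,0,0,-1]]])

```text
t: 12.9
tcp_pos: [503.8, 441.2, 62.9]
ee_rot: [[-0.778, 0.629, 0.0], [0.629, 0.778, 0.0], [0.0, 0.0, -1.0]]
ft_force: [-2.4, -2.5, 7.1]
gripper_width: 0.179
```

The head is seated at the same TCP height as in the stand (62.9) with 7 N of reaction. Release and rise.

Emit:
play_rows(steps=[[[0.0,0,0.0,0,0,0,-0.3],[0,0,0,0,0,0,0],[0,0,0,0,0,0,0],[0,0,0.2,0,0,0,0],[0,0,0.5,0,0,0,0],[0,0,0.8,0,0,0,0],[0,0,0.8,0,0,0,0],[0.2,-0.5,0.3,0,0,0,0],[0,0,0,0,0,0,0]]])

```text
t: 14.02
tcp_pos: [518.6, 408.5, 220.9]
ee_rot: [[-0.775, 0.632, 0.004], [0.632, 0.775, 0.002], [-0.002, 0.004, -1.0]]
ft_force: [0.4, 0.7, 0.6]
gripper_width: 0.497
```

```bash

python3 - <<'E'
from h import *
c=bot.capture("wrist"); crop(c,0,0,560,420,1.4,"w_p1.png")
import pickle; pickle.dump(c,open("w_p1.pkl","wb"))
s=bot.get_state(); print(s["tcp_pos"].round(2),s["t"],s["ft_force"])
E
```

```text
[516.89 409.97 219.36] 14.075 [0.07622044 0.05419388 0.66066618]
```

View pics/w_p1.png

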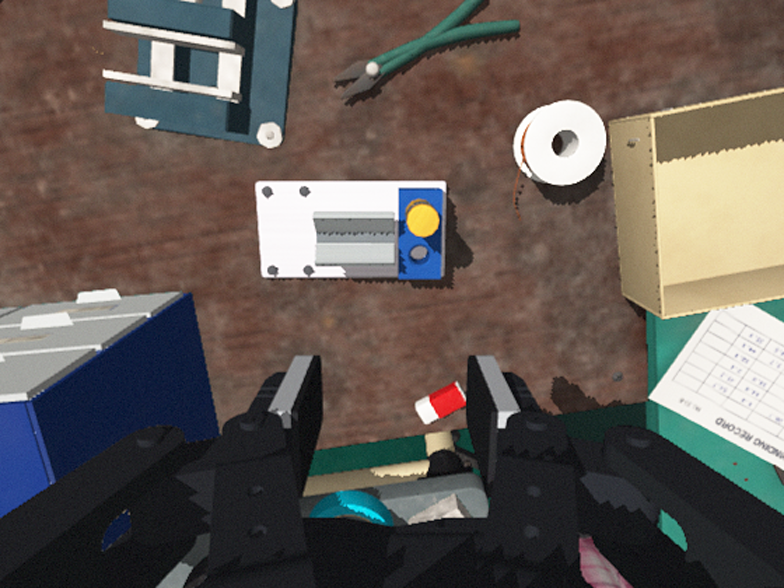

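Pin one stands upright in bore_b (head at (423,219)), and bore_a is free at (419,253).

```bash
cat >> h.py <<'E'
def brass(c,x0,y0,x1,y1,z=66,v=205):
    hsv=cv2.cvtColor(c["pixels"],cv2.COLOR_BGR2HSV)
    m=np.zeros(hsv.shape[:2],np.uint8); m[y0:y1,x0:x1]=cv2.inRange(hsv,(15,150,v),(32,255,255))[y0:y1,x0:x1]
    m=cv2.morphologyEx(m,cv2.MORPH_OPEN,np.ones((3,3)))
    for k in cv2.findContours(m,0,1)[0]:
        if cv2.contourArea(k)<100: continue
        e=cv2.fitEllipse(k); print(np.round(e[0],1),np.round(e[1],1),ray(c,e[0],z).round(1))
E
python3 - <<'E'
from h import *
import pickle; c=pickle.load(open("w_p1.pkl","rb"))
brass(c,285,138,320,175)
E
```

```text
[301.6 157. ] [21.7 22.2] [504.7 440.7  66. ]
```

Emit:
play_rows(steps=[[[0,-0.4,0.4,0,0,0,0],[0,-0.95,0,0,0,0,0],[0,-0.95,0,0,0,0,0],[0,-0.95,0,0,0,0,0],[-0.1,-0.95,0,0,0,0,0],[-0.2,-0.95,0,0,0,0,0],[-0.2,-0.95,0,0,0,0,0],[-0.2,-0.95,0,0,0,0,0],[-0.2,-0.95,0,0,0,0,0],[-0.2,-0.95,0,0,0,0,0]]])

```text
t: 15.32
tcp_pos: [449.1, -126.7, 241.4]
ee_rot: [[-0.779, 0.627, -0.0], [0.627, 0.779, 0.0], [0.001, 0.0, -1.0]]
ft_force: [1.2, 0.0, 2.3]
gripper_width: 0.499
```

Emit:
play_rows(steps=[[[-0.2,-0.95,0,0,0,0,0],[-0.2,-0.8,-0.4,0,0,0,0],[-0.15,0,-0.7,0,0,0,0],[0,0,-0.7,0,0,0,0],[0,0,0,0,0,0,0],[0,0,0,0,0,0,0]]])

```text
t: 16.08
tcp_pos: [417.6, -230.8, 134.6]
ee_rot: [[-0.778, 0.628, 0.001], [0.628, 0.778, -0.0], [-0.001, 0.0, -1.0]]
ft_force: [-0.2, -0.7, 0.1]
gripper_width: 0.495
```

```bash

python3 - <<'E'
from h import *
c=bot.capture("wrist"); crop(c,0,0,560,420,1.4,"w_q1.png")
import pickle; pickle.dump(c,open("w_q1.pkl","wb"))
s=bot.get_state(); print(s["tcp_pos"].round(2),s["t"],s["q"].round(1),s["ee_rot"].round(3))
brass(c,0,0,560,420)
E
```

```text
[ 417.96 -231.04  135.1 ] 16.125 [ -0.3  18.9  26.  123.  -12.7  40.5  85.3] [[-0.778  0.628  0.002]
 [ 0.628  0.778 -0.001]
 [-0.002  0.001 -1.   ]]
[295.1 242.7] [28.2 30. ] [ 427.  -228.5   66. ]
```

View pics/w_q1.png

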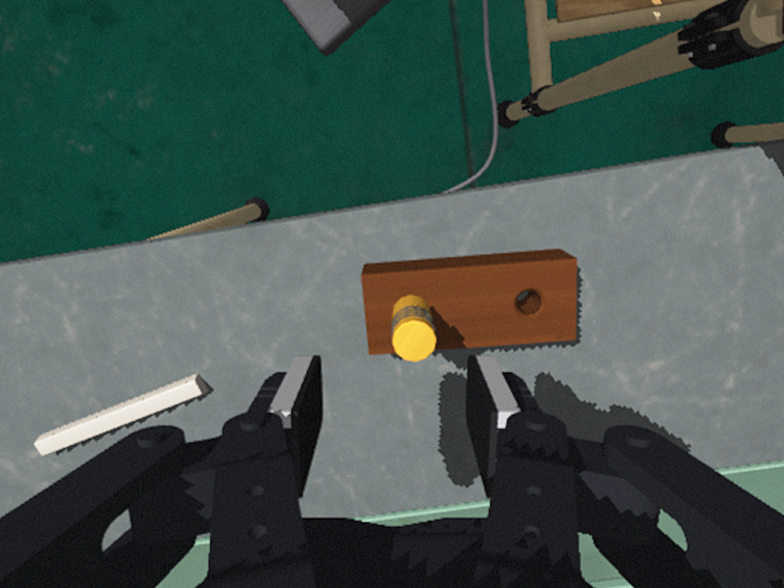

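The second brass pin is at (413,342) in the picture and measures (427,-228.5), matching the earlier reading. Go down and grip.

Emit:
play_rows(steps=[[[0.142,0.048,0,0,0,0,0],[0,0,-0.4,0,0,0,0],[0,0,-0.4,0,0,0,0],[0,0,0,0,0,0,0],[0,0,0,0,0,0,0]]])

```text
t: 16.75
tcp_pos: [426.2, -228.3, 86.8]
ee_rot: [[-0.778, 0.628, 0.002], [0.628, 0.778, -0.0], [-0.002, 0.001, -1.0]]
ft_force: [0.1, 0.0, 0.8]
gripper_width: 0.499
```

Emit:
play_rows(steps=[[[0.005,0.0,-0.2,0,0,0,0],[0,0,-0.195,0,0,0,0],[0,0,0,0,0,0,0],[0,0,0,0,0,0,-1],[0,0,0,0,0,0,-1],[0,0,0,0,0,0,-1],[0,0,0,0,0,0,-1],[0,0,0,0,0,0,-1]]])

```text
t: 17.75
tcp_pos: [425.6, -228.2, 62.2]
ee_rot: [[-0.778, 0.629, 0.0], [0.629, 0.778, -0.0], [-0.0, 0.0, -1.0]]
ft_force: [-1.5, 0.6, 2.4]
gripper_width: 0.18
```

Emit:
play_rows(steps=[[[0,0,0.3,0,0,0,-1],[0,0,0.4,0,0,0,-1],[0,0,0.7,0,0,0,-1],[0,0,0.7,0,0,0,-1],[0,0,0.7,0,0,0,-1],[0.2,0.4,0.6,0,0,0,-1],[0.2,0.95,0,0,0,0,-1],[0.2,0.95,0,0,0,0,-1],[0.2,0.95,0,0,0,0,-1],[0.2,0.95,0,0,0,0,-1]]])

```text
t: 19.0
tcp_pos: [485.4, 25.8, 266.0]
ee_rot: [[-0.778, 0.629, 0.0], [0.629, 0.778, 0.0], [0.0, 0.0, -1.0]]
ft_force: [1.3, -0.6, -0.9]
gripper_width: 0.182
```

Emit:
play_rows(steps=[[[0.1,0.95,0,0,0,0,-1],[0.1,0.95,0,0,0,0,-1],[0.1,0.95,0,0,0,0,-1],[0.1,0.95,0,0,0,0,-1],[0.1,0.95,0,0,0,0,-1],[0.1,0.95,0,0,0,0,-1],[0.04,0.9,0,0,0,0,-1],[0,0,-0.6,0,0,0,-1],[0,0,-0.6,0,0,0,-1],[0,0,0,0,0,0,-1]]])

```text
t: 20.25
tcp_pos: [521.9, 418.5, 190.4]
ee_rot: [[-0.778, 0.628, -0.005], [0.628, 0.778, -0.005], [0.001, -0.007, -1.0]]
ft_force: [-0.4, -1.1, -1.0]
gripper_width: 0.18
```

```bash

python3 - <<'E'
from h import *
for i in range(3): s=bot.get_state(); c=bot.capture("wrist"); print(s["tcp_pos"].round(2),s["t"],s["gripper_width"])
crop(c,0,0,560,420,1.4,"w_q2.png")
E
```

```text
[521.86 418.5  190.42] 20.25 0.18047309910692858
[523.18 419.34 192.93] 20.3 0.18165449715765725
[524.15 419.98 194.67] 20.35 0.17850244810594426
```

View pics/w_q2.png

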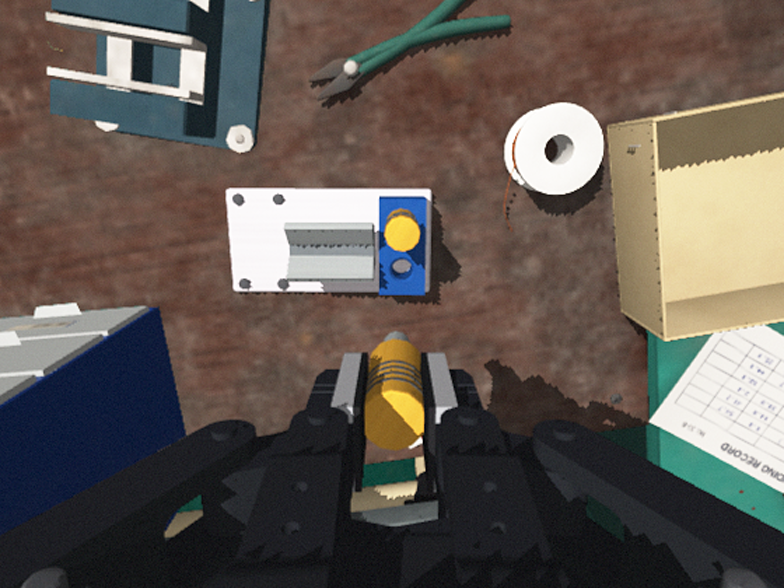

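Bore_a is free at (401,266) in the picture, beside the seated pin. The arm was still settling, so I go lower and then correct.

Emit:
play_rows(steps=[[[-0.02,0.07,-0.5,0,0,0,-1],[0,0,-0.5,0,0,0,-1],[0,0,-0.5,0,0,0,-1],[0,0,-0.2,0,0,0,-1],[0,0,0,0,0,0,-1],[0,0,0,0,0,0,-1]]])

```text
t: 21.15
tcp_pos: [523.7, 424.9, 93.9]
ee_rot: [[-0.778, 0.629, 0.002], [0.629, 0.778, 0.002], [-0.0, 0.003, -1.0]]
ft_force: [0.1, 0.9, -0.9]
gripper_width: 0.185
```

```bash

python3 - <<'E'
from h import *
for i in range(3): s=bot.get_state(); c=bot.capture("wrist"); print(s["tcp_pos"].round(2),s["t"],s["gripper_width"])
crop(c,200,150,160,120,5,"w_q3.png")
E
```

```text
[523.7  424.87  93.88] 21.15 0.1850428126632208
[523.62 424.86  93.8 ] 21.2 0.17936864047867002
[523.49 424.73  93.6 ] 21.25 0.17833566814048513
```

View pics/w_q3.png

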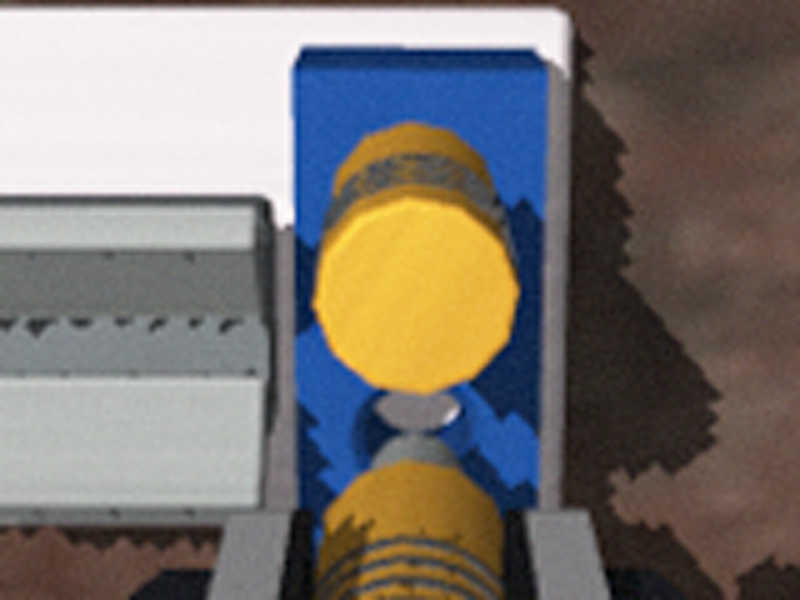

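Emit:
play_rows(steps=[[[0.003,-0.003,-0.07,0,0,0,-1],[0,0,-0.06,0,0,0,-1],[0,0,-0.05,0,0,0,-1],[0,0,-0.05,0,0,0,-1],[0,0,0,0,0,0,-1]]])

```text
t: 21.92
tcp_pos: [523.0, 424.1, 78.0]
ee_rot: [[-0.778, 0.629, 0.0], [0.629, 0.778, 0.0], [-0.0, 0.0, -1.0]]
ft_force: [0.7, 1.2, -0.8]
gripper_width: 0.184
```

```bash

python3 - <<'E'
from h import *
c=bot.capture("wrist"); s=bot.get_state(); print(s["tcp_pos"].round(2),s["t"],s["ft_force"])
crop(c,200,150,160,120,5,"w_q4.png")
E
```

```text
[523.05 424.05  78.08] 21.975 [ 0.73695815  1.16161447 -1.65166409]
```

View pics/w_q4.png

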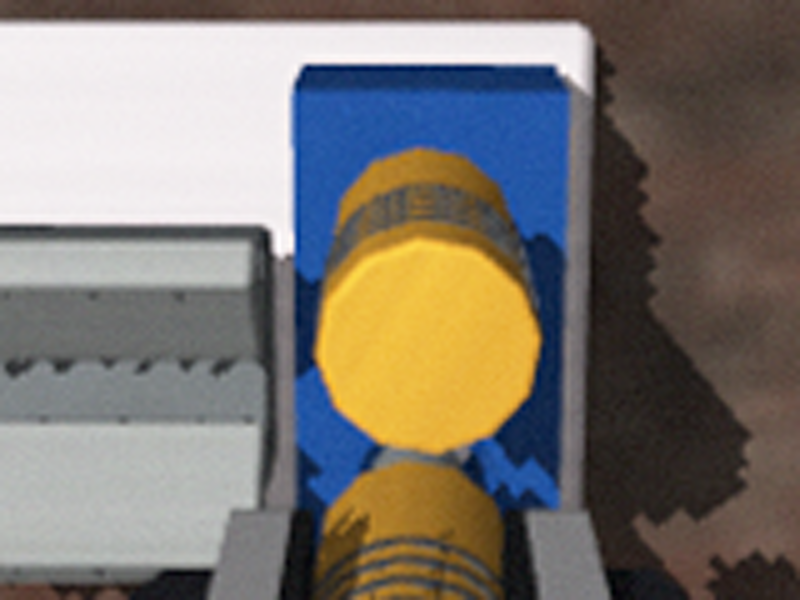

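Emit:
play_rows(steps=[[[0.01,0.006,-0.05,0,0,0,-1],[0,0,-0.05,0,0,0,-1],[0,0,-0.05,0,0,0,-1],[0,0,-0.05,0,0,0,-1],[0,0,-0.03,0,0,0,-1],[0,0,0,0,0,0,-1]]])

```text
t: 22.72
tcp_pos: [523.4, 424.2, 64.2]
ee_rot: [[-0.778, 0.629, -0.0], [0.629, 0.778, -0.0], [0.0, -0.0, -1.0]]
ft_force: [0.6, -0.2, -1.3]
gripper_width: 0.182
```

Emit:
play_rows(steps=[[[0,0,-0.03,0,0,0,-1],[0,0,-0.03,0,0,0,-1],[0,0,0,0,0,0,-1]]])

```text
t: 23.1
tcp_pos: [523.7, 424.4, 62.2]
ee_rot: [[-0.778, 0.629, 0.0], [0.629, 0.778, 0.0], [0.0, 0.0, -1.0]]
ft_force: [-2.9, -2.9, 9.9]
gripper_width: 0.182
```

Seated: 62.2 as in the stand, with 10 N of reaction. Release and rise.

Emit:
play_rows(steps=[[[0.0,0,0.02,0,0,0,-0.3],[0,0,0,0,0,0,0],[0,0,0,0,0,0,0],[0,0,0.2,0,0,0,0],[0,0,0.5,0,0,0,0],[0,0,0.8,0,0,0,0],[0.2,-0.2,0.8,0,0,0,0],[0.2,-0.2,0.3,0,0,0,0],[0,0,0,0,0,0,0]]])

```text
t: 24.22
tcp_pos: [549.5, 398.8, 219.6]
ee_rot: [[-0.776, 0.631, 0.003], [0.631, 0.776, 0.001], [-0.002, 0.003, -1.0]]
ft_force: [-0.3, -0.2, -0.5]
gripper_width: 0.501
```

```bash

python3 - <<'E'
from h import *
c=bot.capture("wrist"); crop(c,170,110,200,150,4,"w_p2.png")
import pickle; pickle.dump(c,open("w_p2.pkl","wb"))
s=bot.get_state(); print(s["tcp_pos"].round(2),s["t"],s["ft_force"])
brass(c,200,100,400,280)
for p in [(504.7,440.7,66),(525.1,424.2,66)]: print(proj(c,p))
E
```

```text
[547.62 399.52 217.65] 24.275 [-0.19372084 -0.12987386 -0.86588813]
[286.1 152.7] [21.9 22.1] [525.3 423.9  66. ]
[286.6 116.6] [22.3 23. ] [505.1 440.7  66. ]
[286.30398031 116.17459833]
[286.2937153 152.2327392]
```

View pics/w_p2.png

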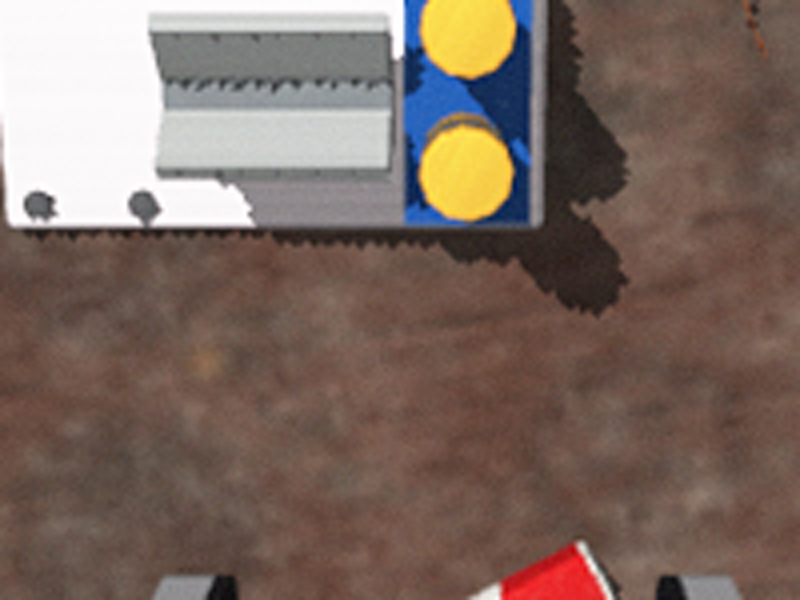

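Both pins are home, tops measured at (505.1,440.7) and (525.3,423.9) at 66 mm, over the bores. Now the core.

Emit:
play_rows(steps=[[[0,-0.5,0.3,0,0,0,0.3],[0.03,-0.95,0,0,0,0,0.3],[0.03,-0.95,0,0,0,0,0.3],[0.03,-0.95,0,0,0,0,0.3],[0.03,-0.95,0,0,0,0,0.3],[0.03,-0.95,0,0,0,0,0.3],[0.03,-0.95,0,0,0,0,0.3],[0.03,-0.95,0,0,0,0,0.3],[0,-0.7,-0.4,0,0,0,0.3],[0,0,0,0,0,0,0.3]]])

```text
t: 25.52
tcp_pos: [557.1, -73.9, 208.4]
ee_rot: [[-0.774, 0.633, -0.007], [0.633, 0.774, -0.001], [0.005, -0.006, -1.0]]
ft_force: [-0.5, -0.1, -0.1]
gripper_width: 0.652
```

```bash

python3 - <<'E'
from h import *
for i in range(3): c=bot.capture("wrist"); s=bot.get_state()
crop(c,0,0,560,420,1.4,"w_c1.png")
import pickle; pickle.dump(c,open("w_c1.pkl","wb"))
print(s["tcp_pos"].round(2),s["t"],s["ee_rot"].round(3),s["gripper_width"])
E
```

```text
[559.63 -68.72 210.83] 25.675 [[-0.779  0.627 -0.002]
 [ 0.627  0.779  0.001]
 [ 0.002 -0.001 -1.   ]] 0.6492704041135059
```

View pics/w_c1.png

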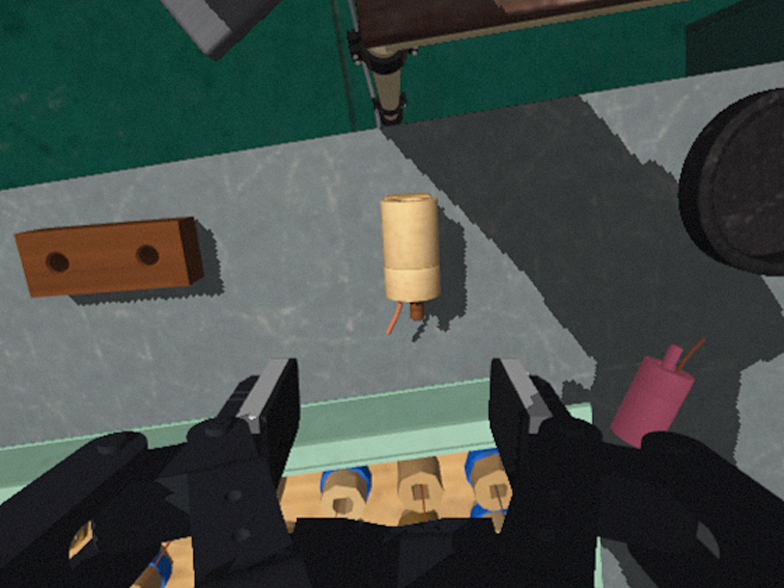

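Candidates: the tan core on the wooden rest (410,247), the pink look-alike (655,400), and the crate cores along the bottom edge. The tan one on the rest fits. I'll confirm in an enlarged crop and measure.

```bash

python3 - <<'E'
from h import *
import pickle; c=pickle.load(open("w_c1.pkl","rb"))
crop(c,255,125,80,120,5,"w_c1z.png")
hsv=cv2.cvtColor(c["pixels"],cv2.COLOR_BGR2HSV)
m=np.zeros(hsv.shape[:2],np.uint8); m[130:222,260:325]=cv2.inRange(hsv,(8,50,110),(28,200,255))[130:222,260:325]
m=cv2.morphologyEx(m,cv2.MORPH_OPEN,np.ones((5,5)))
k=max(cv2.findContours(m,0,1)[0],key=cv2.contourArea); print(cv2.boundingRect(k))
L=[];Rr=[]
for y in range(150,208,2):
    xs=np.where(m[y])[0]; L.append((xs.min(),y)); Rr.append((xs.max()+1,y))
pl=np.polyfit([p[1] for p in L],[p[0] for p in L],1); pr=np.polyfit([p[1] for p in Rr],[p[0] for p in Rr],1)
print(pl,pr)
# midline -> world at z=43.9
for y in (145,175,205):
    u=(np.polyval(pl,y)+np.polyval(pr,y))/2; print(y,u,np.polyval(pr,y)-np.polyval(pl,y),ray(c,(u,y),43.9).round(1))
E
```

```text
(272, 138, 41, 78)
[5.54187192e-02 2.63652709e+02] [3.17733990e-02 3.05965025e+02]
145 291.1302955665026 38.88374384236465 [532.7 -38.6  43.9]
175 292.4381773399016 38.17438423645325 [551.8 -52.5  43.9]
205 293.74605911330065 37.46502463054196 [571.8 -67.   43.9]
```

View pics/w_c1z.png

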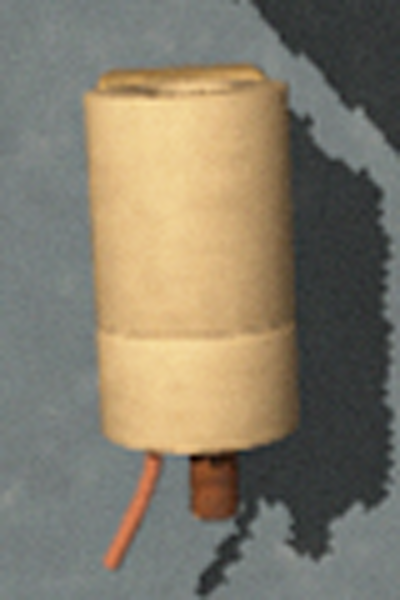

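Confirmed: tan core, plain end at the top (crop row 92), copper stub and tail at the bottom. Now the end positions.

```bash

python3 - <<'E'
from h import *
import pickle; c=pickle.load(open("w_c1.pkl","rb"))
a=ray(c,(292.4,143.4),60); b=ray(c,(294.8,215.3),60); print(a,b,np.linalg.norm(a-b),(a+b)/2)
# side tangents width check
for y in (145,175,205):
    l=ray(c,(np.polyval([5.54e-2,263.65],y),y),50); r=ray(c,(np.polyval([3.177e-2,305.97],y),y),50); print(np.linalg.norm(l-r))
E
```

```text
[531.03997668 -36.58279057  60.        ] [575.28594038 -69.39724574  60.        ] 55.08623940812048 [553.16295853 -52.99001815  60.        ]
29.751950878115014
29.821273733103133
29.893561849200516
```

```bash

python3 - <<'E'
from h import *
import pickle; c=pickle.load(open("w_c1.pkl","rb"))
for u in [(280,283),(280,300),(280,313)]: 
    p=ray(c,u,85); d=p-np.array([553,-53,85]); print(p.round(0), "tool x",(-.809*0-0.81*d[0]+.588*d[1]).round(1))
E
```

```text
[ 603. -107.   85.] tool x -72.2
[ 614. -115.   85.] tool x -86.1
[ 622. -122.   85.] tool x -97.0
```

Emit:
play_rows(steps=[[[-0.117,0.262,0,0,0,0.44,0.3],[0,0,-0.5,0,0,0,0.3],[0,0,-0.5,0,0,0,0.3],[0,0,-0.5,0,0,0,0.3],[0,0,-0.4,0,0,0,0.3],[0,0,0,0,0,0,0.3],[0,0,0,0,0,0,0.3]]])

```text
t: 26.55
tcp_pos: [553.6, -53.7, 99.0]
ee_rot: [[-0.806, 0.592, 0.001], [0.592, 0.806, 0.001], [-0.001, 0.001, -1.0]]
ft_force: [0.2, 0.6, -0.2]
gripper_width: 0.65
```

```bash

python3 - <<'E'
from h import *
for i in range(2): c=bot.capture("wrist"); s=bot.get_state()
crop(c,140,120,280,210,2.8,"w_c2.png")
import pickle; pickle.dump(c,open("w_c2.pkl","wb"))
print(s["tcp_pos"].round(2),s["t"],s["ee_rot"].round(3),s["gripper_width"])
E
```

```text
[553.95 -54.35  99.34] 26.65 [[-0.805  0.593  0.002]
 [ 0.593  0.805  0.   ]
 [-0.002  0.002 -1.   ]] 0.6511710253836653
```

View pics/w_c2.png

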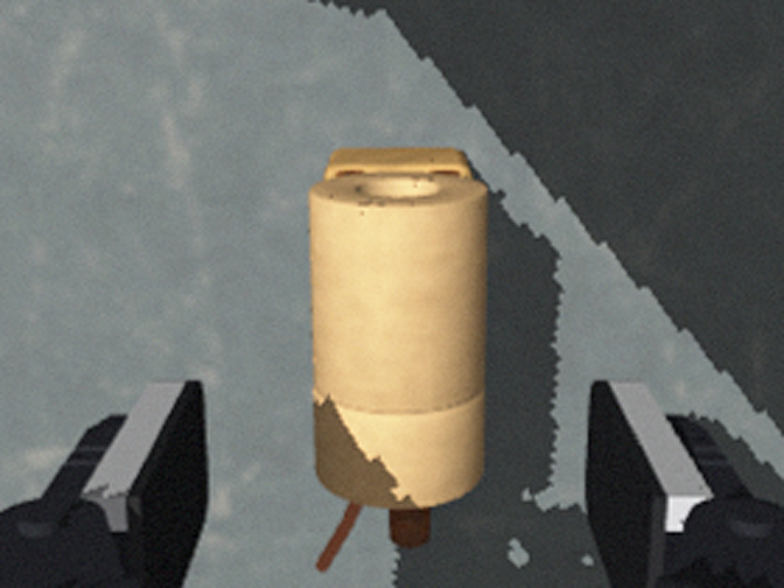

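The core lies centred between the pads (edges 312 and 486, pads 205 and 590) and parallel to them. Down and grip.

Emit:
play_rows(steps=[[[-0.015,0.018,-0.3,0,0,0,0.3],[0,0,-0.3,0,0,0,0.3],[0,0,-0.18,0,0,0,0.3],[0,0,0,0,0,0,0.3],[0,0,0,0,0,0,0.3]]])

```text
t: 27.28
tcp_pos: [552.3, -54.1, 51.3]
ee_rot: [[-0.804, 0.594, 0.0], [0.594, 0.804, -0.0], [-0.0, 0.0, -1.0]]
ft_force: [-0.0, 0.0, -0.8]
gripper_width: 0.653
```

Emit:
play_rows(steps=[[[0.009,0.013,0.02,0,0,0,0.3],[0,0,0,0,0,0,0],[0,0,0,0,0,0,-0.3],[0,0,0,0,0,0,-1],[0,0,0,0,0,0,-1],[0,0,0,0,0,0,-1],[0,0,0,0,0,0,-1]]], force=80)

```text
t: 28.15
tcp_pos: [553.1, -52.9, 53.2]
ee_rot: [[-0.805, 0.594, 0.001], [0.594, 0.805, 0.0], [-0.001, 0.001, -1.0]]
ft_force: [-1.6, 0.8, 6.4]
gripper_width: 0.347
```

Emit:
play_rows(steps=[[[0,0,0.1,0,0,0,-1],[0,0,0.4,0,0,0,-1],[0,0,0.7,0,0,0,-1],[0,0,0.8,0,0,0,-1],[0,0,0.8,0,0,0,-1],[0,0,0.5,0,0,-0.2,-1],[0,0,0,0,0,0,-1],[0,0,0,0,0,0,-1]]])

```text
t: 29.15
tcp_pos: [551.9, -53.0, 249.5]
ee_rot: [[-0.793, 0.61, -0.001], [0.61, 0.793, 0.0], [0.001, -0.001, -1.0]]
ft_force: [-0.3, 1.6, -0.2]
gripper_width: 0.345
```

```bash

python3 - <<'E'
from h import *
c=bot.capture("wrist"); s=bot.get_state()
crop(c,140,120,280,210,2.8,"w_c3.png")
print(s["tcp_pos"].round(2),s["t"],s["ee_rot"].round(3),s["gripper_width"],s["q"].round(1))
E
```

```text
[551.69 -53.05 249.07] 29.2 [[-0.793  0.61  -0.003]
 [ 0.61   0.793 -0.   ]
 [ 0.002 -0.002 -1.   ]] 0.34614141257185116 [-15.1  16.2  17.3 106.7  -5.6  58.1  56.9]
```

View pics/w_c3.png

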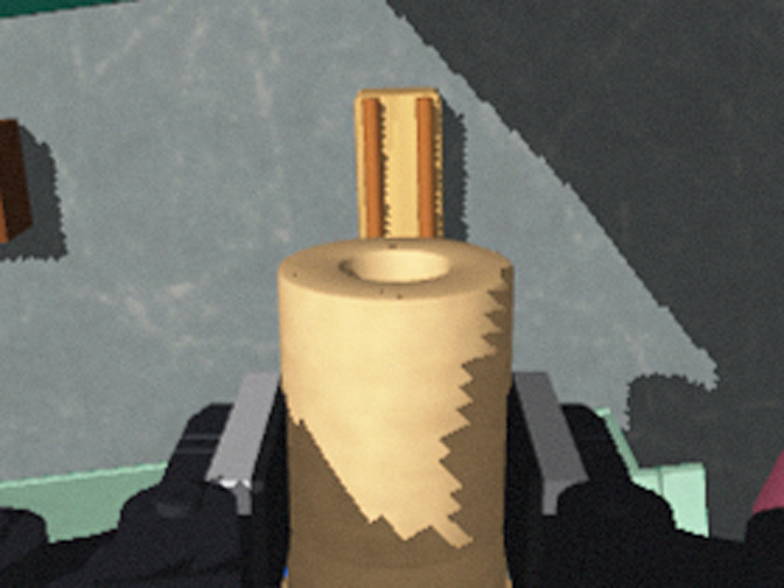

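Held square by the pads, with the rest empty. Carry it over the cabinet while turning -91° so the plain end faces the pins.

Emit:
play_rows(steps=[[[-0.058,0.419,0.1,0,0,-0.884,-1],[-0.058,0.419,0.1,0,0,-0.884,-1],[-0.058,0.419,0,0,0,-0.884,-1],[-0.058,0.419,0,0,0,-0.884,-1],[-0.058,0.419,0,0,0,-0.884,-1],[-0.058,0.419,0,0,0,-0.884,-1],[-0.058,0.419,0,0,0,-0.884,-1],[-0.058,0.419,0,0,0,-0.884,-1],[-0.058,0.419,0,0,0,-0.884,-1],[-0.058,0.419,0,0,0,-0.884,-1]]])

```text
t: 30.45
tcp_pos: [517.0, 198.7, 260.7]
ee_rot: [[-0.028, 1.0, -0.003], [1.0, 0.028, -0.002], [-0.002, -0.003, -1.0]]
ft_force: [-0.5, -0.6, -0.5]
gripper_width: 0.349
```

Emit:
play_rows(steps=[[[-0.058,0.419,0,0,0,-0.884,-1],[-0.058,0.419,0,0,0,-0.884,-1],[-0.058,0.419,0,0,0,-0.884,-1],[-0.058,0.419,0,0,0,-0.884,-1],[-0.058,0.419,0,0,0,-0.884,-1],[-0.058,0.419,0,0,0,-0.884,-1],[-0.058,0.419,0,0,0,-0.884,-1],[-0.058,0.419,0,0,0,-0.884,-1],[0,0,0,0,0,0,-1],[0,0,0,0,0,0,-1]]])

```text
t: 31.7
tcp_pos: [490.0, 398.1, 261.2]
ee_rot: [[0.625, 0.78, -0.001], [0.78, -0.625, -0.002], [-0.002, 0.001, -1.0]]
ft_force: [0.5, -1.3, 0.2]
gripper_width: 0.346
```

```bash

python3 - <<'E'
from h import *
c=bot.capture("wrist"); s=bot.get_state()
crop(c,0,0,560,420,1.4,"w_c4.png")
E=s["ee_rot"]
print(s["tcp_pos"].round(2),s["t"],E.round(3),np.degrees(np.arctan2(E[1,1],E[0,1])),s["gripper_width"],s["q"].round(1))
E
```

```text
[490.36 397.74 261.63] 31.75 [[ 0.626  0.78  -0.001]
 [ 0.78  -0.626 -0.002]
 [-0.002  0.001 -1.   ]] -38.77977266606879 0.3499174251773789 [-60.7  23.5  21.6  95.7  -9.4  62.7 -75.2]
```

View pics/w_c4.png

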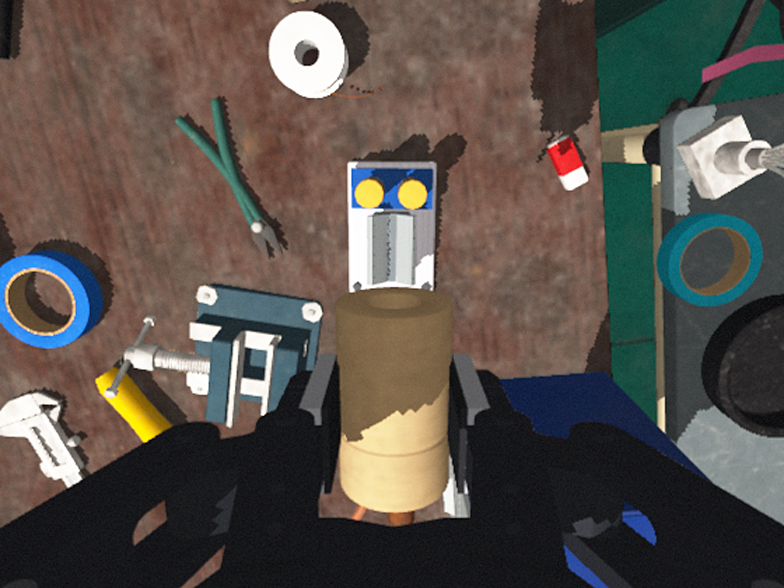

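The core is above the fixture with its plain end toward the pins (heads at (369,193) and (413,193)), and the V is lined up ahead. I'll re-measure the pins at this yaw and the core's place in the hand.

```bash

python3 - <<'E'
from h import *
for i in range(2): c=bot.capture("wrist"); s=bot.get_state()
p=s["tcp_pos"];E=s["ee_rot"];print(p.round(2))
brass(c,240,110,320,160)
print([proj(c,q) for q in [(504.9,440.6,66),(525.2,424.1,66)]])
# core silhouette in the hand: plane z_tool = 9 below? axis at tcp - 9.3
hsv=cv2.cvtColor(c["pixels"],cv2.COLOR_BGR2HSV); m=cv2.inRange(hsv,(8,50,50),(28,200,255)); m[:207]=0;m[365:]=0;m[:,:236]=0;m[:,330:]=0
for y in range(222,350,16):
    xs=np.where(m[y])[0]; print(y,xs.min(),xs.max()+1,(xs.min()+xs.max()+1)/2)
crop(c,220,190,120,190,3,"w_c4z.png")
for dx in (27.5,-27.5): print("axis end",proj(c,p+E@np.array([dx,0,9.3])),"top",proj(c,p+E@np.array([dx,0,9.3-16.15])))
E
```

```text
[490.54 397.94 262.19]
[293.6 138.7] [19.  19.4] [525.8 423.9  66. ]
[262.9 138.2] [18.5 19.2] [505.6 440.7  66. ]
[array([262.34033899, 138.82921385]), array([292.87653143, 138.97844776])]
222 236 330 283.0
238 236 329 282.5
254 240 323 281.5
270 242 321 281.5
286 243 321 282.0
302 243 320 281.5
318 242 321 281.5
334 240 321 280.5
axis end [279.71058919 214.31614461] top [279.51441617 227.28952025]
axis end [279.86216256 341.57843836] top [279.70334374 367.60957719]
```

View pics/w_c4z.png

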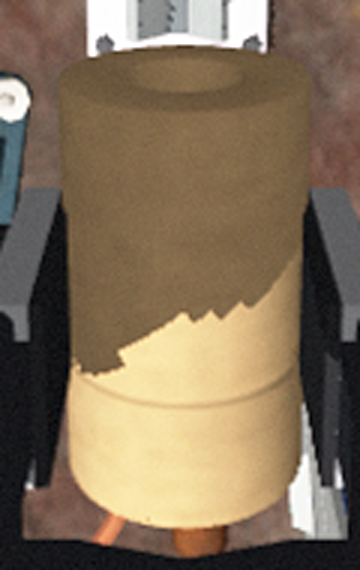

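Emit:
play_rows(steps=[[[-0.03,0.022,-0.3,0,0,0,-1],[0,0,-0.6,0,0,0,-1],[0,0,-0.6,0,0,0,-1],[0,0,-0.6,0,0,0,-1],[0,0,-0.5,0,0,0,-1],[0,0,0,0,0,0,-1],[0,0,0,0,0,0,-1],[0,0,0,0,0,0,-1]]])

```text
t: 32.85
tcp_pos: [489.0, 401.3, 107.9]
ee_rot: [[0.626, 0.78, 0.002], [0.78, -0.626, 0.002], [0.003, 0.0, -1.0]]
ft_force: [-0.7, 0.0, 0.2]
gripper_width: 0.345
```

```bash

python3 - <<'E'
from h import *
for i in range(2): c=bot.capture("wrist"); s=bot.get_state()
crop(c,140,60,280,210,2.8,"w_c5.png")
E=s["ee_rot"]; p=s["tcp_pos"]
d=p[:2]-np.array([515.4,432.3]); print(p.round(2),s["t"],np.degrees(np.arctan2(E[1,1],E[0,1])),"fx",40+d@[.627,.779],"fy",d@[-.779,.627])
brass(c,200,60,400,260); print(s["ft_force"],E.round(4))
E
```

```text
[488.81 401.2  107.65] 32.95 -38.74356162537287 fx -0.8952266390755099 fy 1.2149197447544364
[248.8 166.5] [24.1 36.8] [503.6 442.3  66. ]
[ 0.09633567 -0.19993251 -0.28012528] [[ 6.258e-01  7.800e-01  1.500e-03]
 [ 7.800e-01 -6.258e-01  1.600e-03]
 [ 2.200e-03  2.000e-04 -1.000e+00]]
```

View pics/w_c5.png

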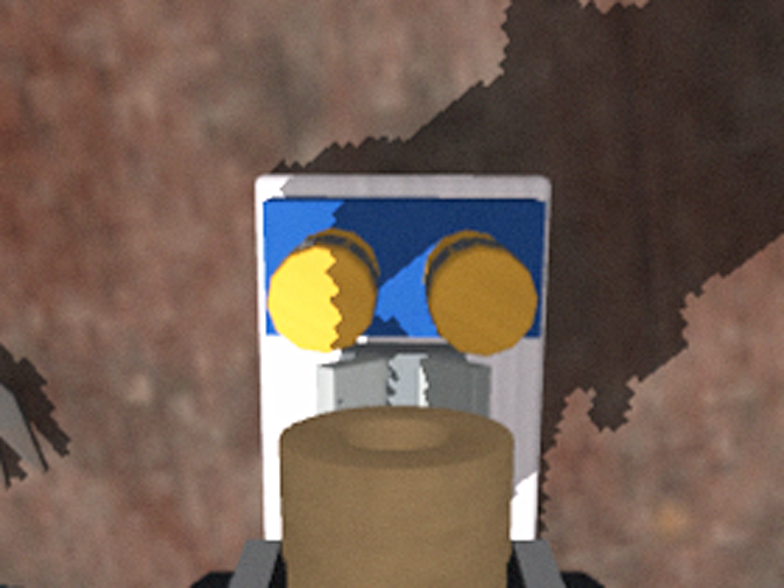

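Emit:
play_rows(steps=[[[-0.001,-0.033,-0.1,0,0,0,-1],[0,0,-0.3,0,0,0,-1],[0,0,-0.2,0,0,0,-1],[0,0,-0.08,0,0,0,-1],[0,0,0,0,0,0,-1],[0,0,0,0,0,0,-1]]])

```text
t: 33.7
tcp_pos: [488.4, 398.9, 65.9]
ee_rot: [[0.626, 0.78, 0.0], [0.78, -0.626, 0.0], [0.001, 0.0, -1.0]]
ft_force: [0.0, 0.3, -1.0]
gripper_width: 0.349
```

```bash
cat >> h.py <<'E'
def rep(name):
    for i in range(2): c=bot.capture("wrist"); s=bot.get_state()
    crop(c,140,60,280,210,2.8,name)
    E=s["ee_rot"]; p=s["tcp_pos"]; d=p[:2]-np.array([515.4,432.3]); f=s["ft_force"]
    print(p.round(2),s["t"],"yaw",np.degrees(np.arctan2(E[1,1],E[0,1])).round(2),"fx",(40+d@[.627,.779]).round(2),"fy",(d@[-.779,.627]).round(2),"Fx",(f[:2]@[.627,.779]).round(2),"Fy",(f[:2]@[-.779,.627]).round(2),"Fz",f[2].round(2),"tq",s["ft_torque"].round(2),s["gripper_width"].round(3))
E
python3 -c "
from h import *
rep('w_c6.png')"
```

```text
Traceback (most recent call last):
  File "h.py", line 29, in rep
    print(p.round(2),s["t"],"yaw",np.degrees(np.arctan2(E[1,1],E[0,1])).round(2),"fx",(40+d@[.627,.779]).round(2),"fy",(d@[-.779,.627]).round(2),"Fx",(f[:2]@[.627,.779]).round(2),"Fy",(f[:2]@[-.779,.627]).round(2),"Fz",f[2].round(2),"tq",s["ft_torque"].round(2),s["gripper_width"].round(3))
                                                                                                                                                                                                                                                                      ^^^^^^^^^^^^^^^^^^^^^^^^
AttributeError: 'float' object has no attribute 'round'
```

View pics/w_c6.png

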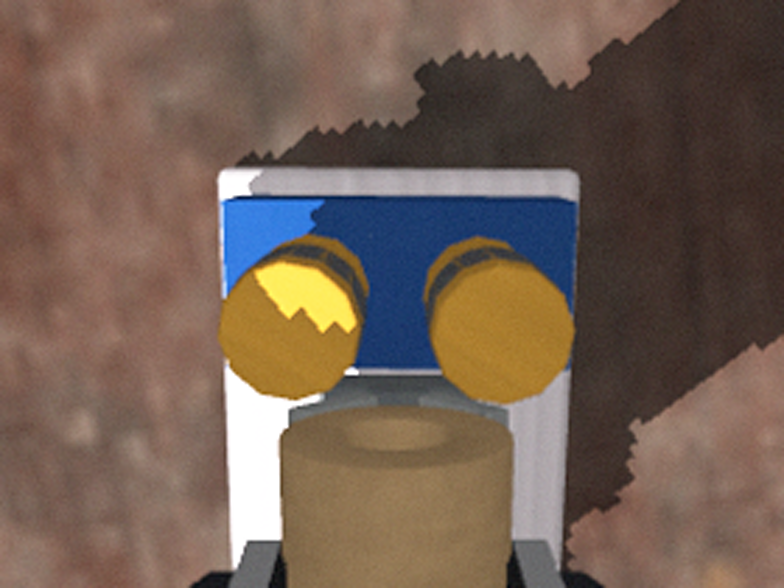

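The core is centred on the V and pins (core midline 397, pin midline 397.5, V midline 398.5). Now advance toward the pins.

Emit:
play_rows(steps=[[[0.026,0.0325,0,0,0,0,-1],[0.026,0.0325,0,0,0,0,-1],[0,0,0,0,0,0,-1],[0,0,0,0,0,0,-1]]])

```text
t: 34.3
tcp_pos: [491.3, 402.6, 65.6]
ee_rot: [[0.626, 0.78, -0.0], [0.78, -0.626, -0.0], [-0.0, 0.0, -1.0]]
ft_force: [-0.1, -0.5, -0.6]
gripper_width: 0.351
```

```bash
sed -i 's/s\["gripper_width"\].round(3)/round(float(s["gripper_width"]),3)/' h.py
python3 -c "
from h import *
rep('w_c7.png')"
```

```text
[491.27 402.57  65.6 ] 34.4 yaw -38.74 fx 1.71 fy 0.15 Fx -0.06 Fy 0.15 Fz -1.57 tq [-0.1  -0.02 -0.  ] 0.347
```

View pics/w_c7.png

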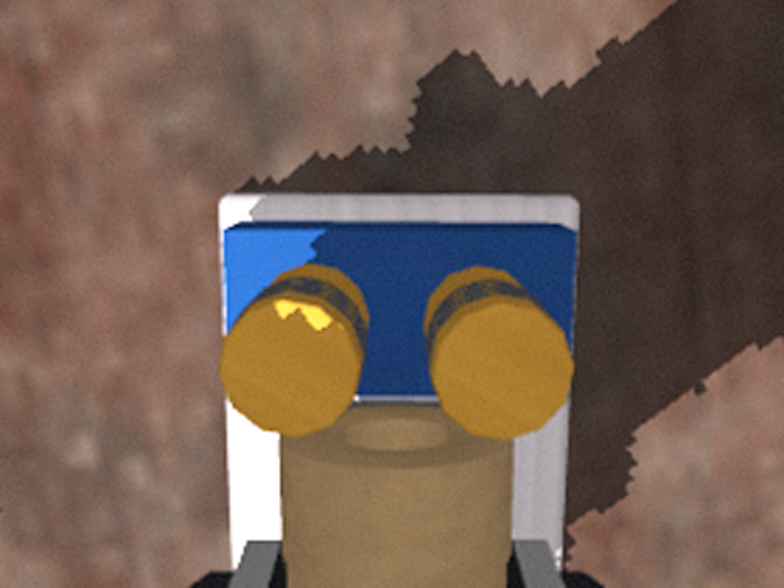

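Emit:
play_rows(steps=[[[0.0085,0.0105,0,0,0,0,-1],[0.0085,0.0105,0,0,0,0,-1],[0,0,0,0,0,0,-1]]])

```text
t: 34.78
tcp_pos: [492.3, 403.9, 65.6]
ee_rot: [[0.626, 0.78, -0.0], [0.78, -0.626, -0.0], [-0.0, -0.0, -1.0]]
ft_force: [-0.9, -0.5, 0.2]
gripper_width: 0.347
```

```bash
python3 -c "
from h import *
rep('w_c8.png')"
```

```text
[492.3  403.83  65.56] 34.875 yaw -38.75 fx 3.33 fy 0.14 Fx -0.4 Fy -0.45 Fz -0.33 tq [-0.08  0.04  0.04] 0.347
```

Emit:
play_rows(steps=[[[0.0085,0.0105,0,0,0,0,-1],[0.0,0.0,0,0,0,0,-1],[0,0,0,0,0,0,-1]]])

```text
t: 35.25
tcp_pos: [492.8, 404.3, 65.6]
ee_rot: [[0.626, 0.78, -0.0], [0.78, -0.626, -0.0], [-0.0, 0.0, -1.0]]
ft_force: [-2.0, -1.3, 1.1]
gripper_width: 0.345
```

```bash
python3 -c "
from h import *
rep('w_c8.png')"
```

```text
[492.74 404.34  65.57] 35.35 yaw -38.75 fx 4.01 fy 0.13 Fx -1.74 Fy -0.75 Fz 0.12 tq [-0.4   0.19 -0.03] 0.349
```

View pics/w_c8.png

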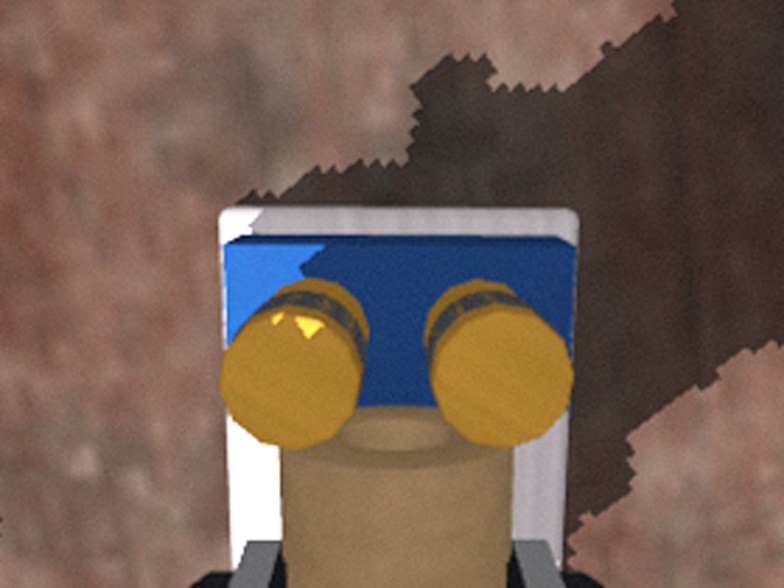

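Light contact with the pins (-1.7 N along the groove). A small nudge, then start down.

Emit:
play_rows(steps=[[[0.003,0.004,-0.015,0,0,0,-1],[0.0,0.0,-0.015,0,0,0,-1],[0,0,-0.015,0,0,0,-1],[0,0,0,0,0,0,-1]]])

```text
t: 35.85
tcp_pos: [493.1, 404.7, 63.3]
ee_rot: [[0.626, 0.78, -0.0], [0.78, -0.626, 0.0], [0.0, -0.0, -1.0]]
ft_force: [-2.1, -2.5, 4.9]
gripper_width: 0.348
```

```bash
python3 -c "
from h import *
rep('w_c9.png')"
```

```text
[493.13 404.7   63.38] 35.95 yaw -38.76 fx 4.54 fy 0.04 Fx -3.58 Fy -0.14 Fz 6.09 tq [-0.46  0.61 -0.04] 0.349
```

Emit:
play_rows(steps=[[[0,0,-0.015,0,0,0,-1],[0.0,0.0,-0.015,0,0,0,-1],[0,0,0,0,0,0,-1],[0,0,0,0,0,0,-1]]])

```text
t: 36.45
tcp_pos: [493.1, 404.7, 61.8]
ee_rot: [[0.626, 0.78, -0.0], [0.78, -0.626, 0.0], [0.0, -0.0, -1.0]]
ft_force: [-2.4, -3.0, 8.0]
gripper_width: 0.348
```

```bash
python3 -c "
from h import *
rep('w_c10.png')
rep('w_c10.png')"
```

```text
[493.16 404.71  61.86] 36.55 yaw -38.77 fx 4.56 fy 0.02 Fx -4.8 Fy 0.58 Fz 7.09 tq [-0.68  0.68 -0.04] 0.346
[493.11 404.69  61.84] 36.65 yaw -38.77 fx 4.51 fy 0.05 Fx -4.69 Fy 1.01 Fz 7.57 tq [-0.68  0.7  -0.11] 0.348
```

Emit:
play_rows(steps=[[[-0.003,-0.004,-0.012,0,0,0,-1],[0.0,0.0,-0.012,0,0,0,-1],[0,0,-0.01,0,0,0,-1],[0,0,0,0,0,0,-1],[0,0,0,0,0,0,-1]]])

```text
t: 37.28
tcp_pos: [493.1, 404.7, 60.2]
ee_rot: [[0.626, 0.78, 0.0], [0.78, -0.626, 0.001], [0.001, -0.0, -1.0]]
ft_force: [-4.2, -2.6, 10.9]
gripper_width: 0.349
```

```bash
python3 -c "
from h import *
rep('w_c11.png')
rep('w_c11.png')
rep('w_c11.png')
c=bot.capture('scene'); crop(c,150,255,80,60,10,'s_c11.png')"
```

```text
[493.13 404.71  60.22] 37.375 yaw -38.77 fx 4.55 fy 0.04 Fx -4.29 Fy 0.8 Fz 10.09 tq [-0.67  0.79 -0.05] 0.345
[493.18 404.69  60.23] 37.475 yaw -38.77 fx 4.56 fy 0.0 Fx -5.6 Fy 0.92 Fz 11.26 tq [-0.68  0.8  -0.12] 0.348
[493.13 404.66  60.19] 37.575 yaw -38.77 fx 4.51 fy 0.02 Fx -4.53 Fy 1.02 Fz 10.31 tq [-0.77  0.83 -0.08] 0.346
```

View pics/w_c11.png

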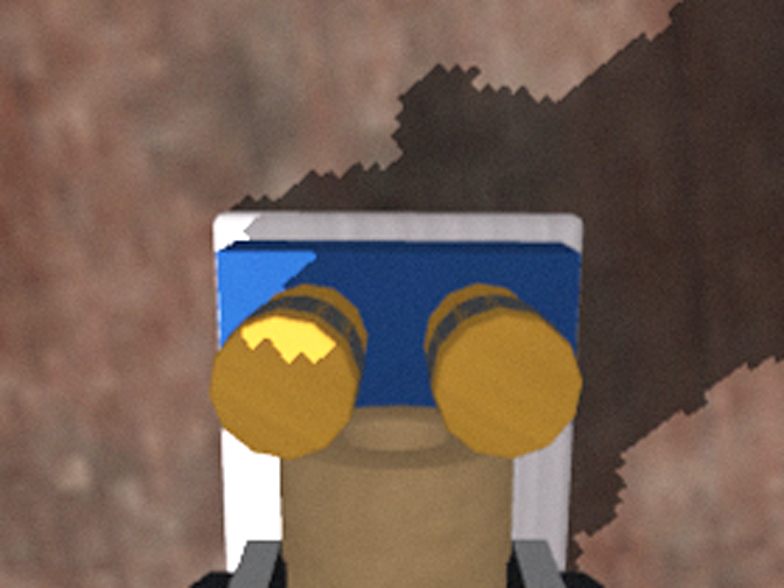

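View pics/s_c11.png

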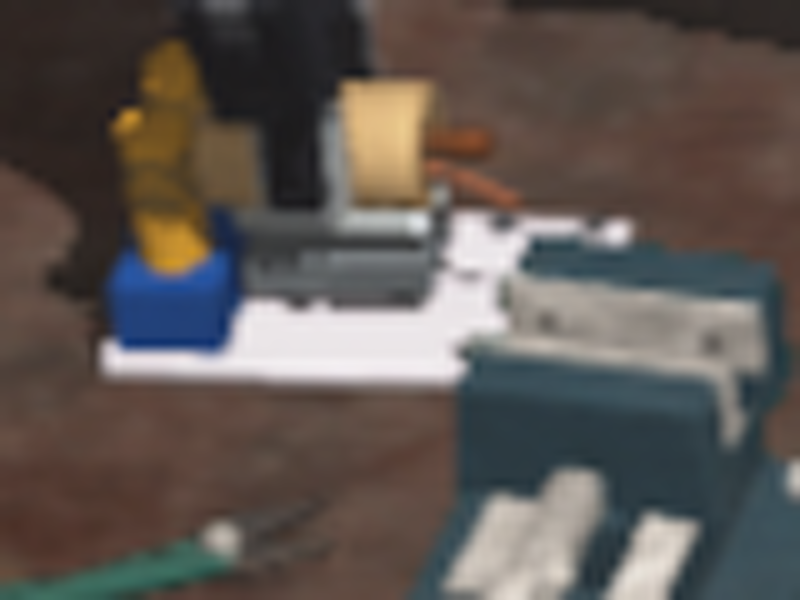

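Force and height disagree slightly: the force implies about 4 mm of sink, the TCP travel about 3.2 mm. Side force is only about 1 N, so both faces are loaded. I'll press 0.6 mm more and ease the push on the pins.

Emit:
play_rows(steps=[[[-0.003,-0.004,-0.006,0,0,0,-1],[-0.002,0.0,-0.006,0,0,0,-1],[0,0,0,0,0,0,-1],[0,0,0,0,0,0,-1],[0,0,0,0,0,0,-1]]])

```text
t: 38.25
tcp_pos: [493.1, 404.7, 59.7]
ee_rot: [[0.626, 0.78, 0.001], [0.78, -0.626, 0.001], [0.002, -0.0, -1.0]]
ft_force: [-3.4, -3.5, 11.0]
gripper_width: 0.347
```

```bash
python3 -c "
from h import *
for i in range(4): rep('w_c12.png')
c=bot.capture('top'); crop(c,140,190,80,60,10,'t_c12.png')"
```

```text
[493.13 404.66  59.73] 38.35 yaw -38.77 fx 4.51 fy 0.01 Fx -4.53 Fy 1.03 Fz 9.84 tq [-0.64  0.81 -0.07] 0.349
[493.13 404.66  59.73] 38.45 yaw -38.77 fx 4.5 fy 0.02 Fx -4.82 Fy 0.76 Fz 10.94 tq [-0.68  0.71 -0.1 ] 0.345
[493.12 404.67  59.74] 38.55 yaw -38.77 fx 4.51 fy 0.03 Fx -3.71 Fy 0.75 Fz 10.6 tq [-0.68  0.66 -0.13] 0.347
[493.15 404.6   59.75] 38.65 yaw -38.77 fx 4.48 fy -0.04 Fx -3.86 Fy 0.25 Fz 10.41 tq [-0.69  0.73 -0.03] 0.347
```

View pics/w_c12.png

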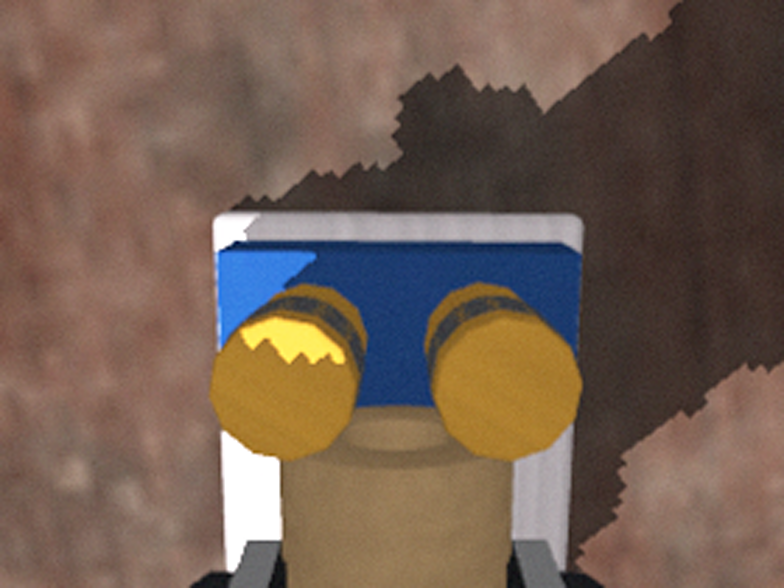

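Stable: Fz is about 10.5 N, side force under 1 N, and the core is up against both pins and centred between them (core midline 397, pin midline 397). Handing in while holding.

```bash
python3 -c "
from bench import bot
print(bot.close_job())"
```

```text
the job is handed in; nothing more can be done
None
```

I put both stop pins fully into their bores, laid the core in the V-block, and handed the job in at about 39 s with the core still pressed down.

- **Pins:** Both went in with no side jam, and each seated at the same height as in its stand, with 7–10 N of reaction. After release, the wrist camera put each head top within about 0.5 mm of its bore centre, at the 66 mm height expected for a seated pin.
- **Core:** I gripped the tan core on the wooden rest across its middle and turned it so the plain end faced the pins. I moved it up until it touched them lightly, then pressed down.
- **Last readings, steady over the final 0.4 s:**

| Check | Reading |
|---|---|
| Press force on the V | about 10.5 N |
| Side force across the groove | under about 1 N, so both faces carry load |
| Push against the pins | about 4 N |
| Offset from the V's middle | within 0.05 mm by arm position |

- **Disagreements:**
  - The force points to about 4 mm of sink, while the tool's travel points to about 3.6 mm. Friction on the pins probably explains the gap. I could not see the V-block's sink directly.
  - Easing back from the pins by about 1 mm (commanded) left the position unchanged and eased the push only slightly, if at all.
- **Bystanders:** I did not touch the eraser, nippers, grey bar or pink look-alike.

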